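Reload the tip nest from behind the reagent bottles

TASK

Change the pipette-tip rack: first stand the two capped bottles aside on the dark parking mat, so that the full rack (yellow top, black tips) behind them comes free. Then move the emptied green-topped rack from the loading nest into the orange empties tray and load the full rack into the nest, both sitting flat inside the rims. Finally stand each bottle back in the middle of the spot of its own cap colour; keep everything upright and leave the small amber vial where it is.

Things in the scene. Friction and masses are not known exactly. Their poses are not given: they have to be found in the camera images.
- bottle_blue: white round bottle, blue screw cap and band, about 280 g. Body 62 mm diameter up to 104 mm, then a short shoulder; cap 36 mm diameter, 116 to 152 mm above the foot: grip it there from above. Origin: centre of its underside, z up. Starts on the blue spot on the robot's side of the full rack, 5 mm from it and 14 mm from the other bottle, so the gripper cannot get round the rack yet.
- bottle_red: the same bottle with a red cap and red band; starts on the red spot. Origin at the centre of its underside, z up.
- rack_full: white box, yellow top, 36 black tips, about 160 g; 54 mm along its x, 100 mm along its y, 46 mm high to the yellow top; tips stand 6 mm above that, 5 mm or more in from the sides. Grip it across the 54 mm. Origin: centre of its underside, z up. Starts behind the bottles on a grey board 4 mm thick, whose far edge has a strip 8 mm high, 29 mm beyond the rack.
- rack_empty: emptied tip rack: white box with a green top full of empty holes, about 120 g; 54 mm along its own x, 100 mm along its own y, 46 mm high. Grip it across the 54 mm. Origin at the centre of its underside, z up. Starts in the loading nest.
- spot_blue: flat blue disc, 72 mm diameter, 3 mm thick, lying on the grey board, with a short blue tab toward its own -x: the place of the blue-capped bottle. Origin at the centre of the disc's underside; its top, where the bottle stands, is at z = +3 mm. The two spots' centres are 76 mm apart.
- spot_red: the same in red: the place of the red-capped bottle. Origin at the centre of the disc's underside, top at +3 mm.
- nest: loading nest, fixed: aluminium floor, dark steel rim, a small lug with a brass screw at either long side. Outside 90 mm along its x by 136 mm along its y (lugs to 63 mm from the centre along x), inside 78 by 124 mm; floor 4 mm, rim top 11 mm above its origin at the centre of its underside. A rack lies in it with its long side along the nest's y, either way round.
- tray: empties tray, fixed: orange, outside 104 mm along its own x by 150 mm along its own y, inside 92 by 138 mm; floor 4 mm and rim top 13 mm above its origin at the centre of its underside. A rack lies in it with its long side along the tray's y (either way round).
- park: parking mat, fixed: flat black rubber mat with a grey field, 120 mm along its own x by 200 mm along its own y, 4 mm thick; origin at the centre of its underside. Room for both bottles side by side along its y, about 45 mm either side of the centre.
- vial: small amber vial with a black cap, 28 mm diameter, 54 mm high, standing on the grey board beyond the left (+y) end of the full rack, about 14 mm from it: leave it alone. Origin at the centre of its underside.
Not all that is in view belongs to the job. Several things have the shape of the nest; the one meant has the colours described above. What is shaped like the rack_full but pink is not meant.

How it is judged:
By the outcome, as a careful person would: the job done as asked, in the order asked, and still so for the second after the job is handed in, with the robot touching nothing.
It also fails if it takes over 144 s, if anything falls off the work surface, if the arm or the gripper's body presses on something with over 40 N, if the wrist force passes 120 N, or if a joint passes its speed limit or range.

ROBOT

A 6-joint arm with a two-finger parallel gripper is mounted at the origin on the work surface. World frame = base frame: x ahead of the robot, y to its left, z up, the work surface at z = 0. Lengths are in m, angles in degrees, forces in N, time in s.
With the tool pointing down it reaches from about 0.275 to 0.85 m from the base axis. Payload 19 kg.
Tool frame: the origin (TCP) lies at the very end of the fingers, on their centre line; the grasp point (between the pads) lies 19 mm behind it; x points along the fingers, y is the direction in which the jaws open and shut, and the axes are right-handed (so a half turn about x gives the same grasp; the last joint's range is limited). The gripper opens to 85 mm and grips with 20 to 120 N. Pads are 22 mm wide; open, the fingers measure 114 mm over their backs; the gripper's body (76 mm by 85 mm) begins 54 mm behind the grasp point. The pads swing forward as they close: fully open they stand 13 mm farther back than shut.
Start: joints at [-76.891, 8.623, 82.357, -0, 89.026, -7.678], TCP at [0.204, -0.538, 0.231] pointing down, gripper open.
Joint ranges: [-160.23, 160.23], [-39.13, 120.54], [6.94, 153.29], [-79.49, 259.48], [9.18, 160.14], [-161.06, 161.06]. Speed limits (degrees/s): [108.29, 108.29, 127.2, 172.46, 172.46, 172.46].

INTERFACE

Orientations are given as [roll, pitch, yaw] about the fixed x, y, z axes, in that order (R = Rz(yaw) Ry(pitch) Rx(roll)).
In Python, from station import get_state, get_image, sign_off gives the robot as it stands.
- The arm moves only by the tool play_rows, never from a script. Its argument "increments" is a list that holds one entry, the list of rows, each a list of 7 numbers: the opening in per cent of the stroke, from 0 (shut) to 100 (fully open), then the shift along the tool's x, y, z in mm, then the turn, a rotation vector about the tool's x, y, z in rad. In form: [[[gripper, tx, ty, tz, wx, wy, wz], ...]]. A call has 1 to 20 rows; each row shifts and turns the pose as measured when the row begins, along the tool's axes as they then stand; what a row does not reach is not made up. A row lasts 1/10 s, in which the tool goes at most 50 mm and 8.59 degrees, less where a joint would pass 70% of its speed; a pose out of reach is approached as far as the arm can. A call is refused whole if a number of a shift passes 50 or a number of a turn 0.15, either way. A call with a gripper value outside its range is refused whole. The fingers move at their own pace and stop on an object; the grip force is fixed at half the most. Time passes only in rows, so rows that do not move let the fingers close. It gives the time, the measured TCP pose, the force and the opening at its end, in the units of the state.
- get_state(): the state, without advancing time (a new reading comes with each control period).
- get_image(name): name is "scene" or "side" or "wrist"; returns a dict with "pixels" (480x640x3 uint8, blue, green, red), "z_map" (480x640 float32, m along the optical axis (not along the pixel's ray), 0 where there is no reading), "fx", "fy", "cx", "cy" (pixels), "dist" ([k1, k2, p1, p2, k3] as OpenCV has them; the pictures are not rectified), "extrinsics" (4x4, takes a point from world to camera coordinates); the wrist camera has in their place "T_tool_cam" (4x4, takes a point from camera to tool coordinates, whose origin is the TCP and whose axes are the tool frame's). Camera axes: x right, y down, z forward; pixel columns grow to the right and rows downward; lengths in m; the calibration is good to about 2 mm. A picture is of the moment at which its call begins: read the wrist's pose just before it.
- sign_off(): hands the job in, once; it reports no verdict.
The state is a dict: "time": time; "joints": joint angles; "dq": joint speeds; "joint_efforts": joint torques, N m; "eef_pos": TCP position; "eef_rot": TCP orientation; "contact_force": force on the tool from outside, world axes, zero at the start; "moment": the same for the moment, N m; "finger_gap": finger opening in m.
Only numpy, scipy, OpenCV 4.12 (cv2) and the standard library are available. Lean on these libraries where they do the work, as an engineer would, in place of code of your own. Each camera call takes 0.05 s, during which the arm holds its last target. There are 200 camera calls.

## Working session

There is one attempt and no reset: what is moved stays moved. The work goes in short steps, Python scripts to look and compute and a tool call to move; the robot and the scene stay as the last step left them, time stands still between calls to the robot, and variables do not carry over. Pictures are saved under pics/ and viewed, about 12 in all and at most 16, crops included, and the job is handed in when it is done.

Besides the shell and the picture viewer there is one more tool, called after "Emit:" by a JSON object that holds its "op" and its "data". play_rows: Moves the arm, as the interface text tells. Its arguments: {"type":"object","properties":{"increments":{"type":"array","items":{"type":"array","items":{"type":"array","items":{"type":"number"}}}}},"required":["increments"]}

```bash
ls; mkdir -p pics
cat > h.py <<'E'
import numpy as np, cv2
from station import get_state, get_image
from scipy.spatial.transform import Rotation as R
def Twt(s):
    T=np.eye(4);T[:3,:3]=R.from_euler('xyz',s['eef_rot'],degrees=True).as_matrix();T[:3,3]=s['eef_pos'];return T
def cap(name):
    s=get_state();d=get_image(name)
    T=Twt(s)@np.array(d['T_tool_cam']) if name=='wrist' else np.linalg.inv(np.array(d['extrinsics']))
    K=np.array([[d['fx'],0,d['cx']],[0,d['fy'],d['cy']],[0,0,1.]])
    return dict(img=d['pixels'],z=d['z_map'],K=K,D=np.array(d['dist'],float),T=T)
def rays(c,uv):
    n=cv2.undistortPoints(np.array(uv,float).reshape(-1,1,2),c['K'],c['D']).reshape(-1,2)
    r=np.c_[n,np.ones(len(n))]@c['T'][:3,:3].T
    return c['T'][:3,3],r
def plane(c,uv,z):
    o,r=rays(c,uv);return o+r*((z-o[2])/r[:,2])[:,None]
def depthpt(c,uv):
    o,r=rays(c,uv);uv=np.array(uv).reshape(-1,2).astype(int);return o+r*c['z'][uv[:,1],uv[:,0]][:,None]
def save(c,n): np.savez(n,**c)
def load(n): return dict(np.load(n))
E
python3 - <<'E'
from h import *
s=get_state();print({k:np.round(v,3) for k,v in s.items()})
for n in('scene','side','wrist'):
    c=cap(n);save(c,n+'0.npz');cv2.imwrite(f'pics/{n}0.png',c['img']);print(n,c['T'].round(3).tolist())
E
```

```text
pics
{'time': np.float64(0.0), 'joints': array([-7.6891e+01,  8.6510e+00,  8.2391e+01,  1.0000e-03,  8.9026e+01,
       -7.6790e+00]), 'dq': array([-0.067, -0.095,  0.057,  0.082, -0.005,  0.05 ]), 'joint_efforts': array([-7.0000e-03, -7.1309e+01, -5.7086e+01, -1.0000e-03,  9.0000e-03,
       -0.0000e+00]), 'eef_pos': array([ 0.204, -0.537,  0.231]), 'eef_rot': array([-98.812,  89.932, 101.977]), 'contact_force': array([0.299, 0.079, 0.198]), 'moment': array([-0.053,  0.004,  0.015]), 'finger_gap': np.float64(0.086)}
scene [[-0.184, 0.656, -0.732, 1.408], [0.983, 0.108, -0.151, 0.178], [-0.02, -0.747, -0.665, 0.945], [0.0, 0.0, 0.0, 1.0]]
side [[-0.934, -0.252, 0.255, 0.169], [-0.358, 0.644, -0.676, 0.773], [0.007, -0.722, -0.691, 0.838], [0.0, 0.0, 0.0, 1.0]]
wrist [[0.355, -0.891, -0.285, 0.277], [-0.935, -0.338, -0.107, -0.509], [-0.001, 0.305, -0.952, 0.374], [0.0, 0.0, 0.0, 1.0]]
```

View pics/scene0.png

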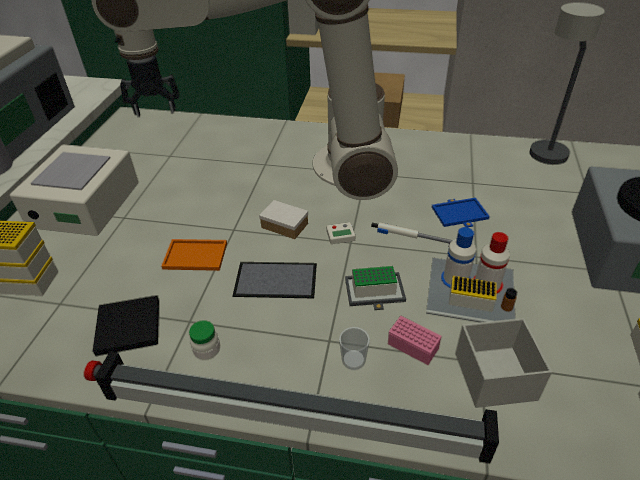

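View pics/side0.png

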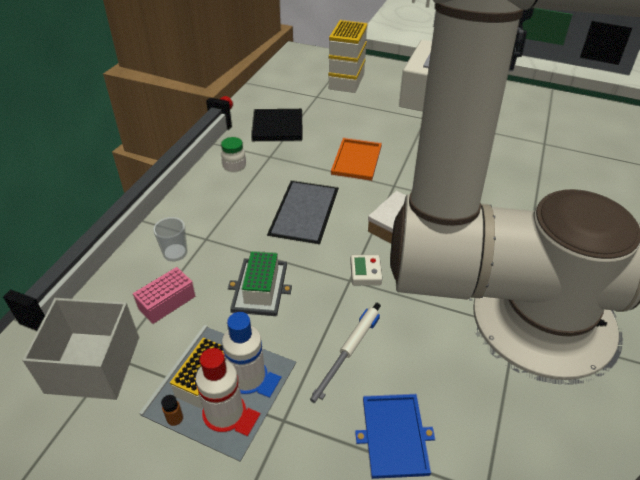

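The scene view shows the following, with the side view agreeing on each:

| Item | Chosen (pixel) | Could be mistaken for it |
|---|---|---|
| Nest | grey with dark rim and green rack (376,288) | blue nest-shaped tray (460,212), orange tray (195,254) |
| Full rack | yellow (473,288), behind the bottles | pink (414,340), stacked yellow racks (25,250) |
| Tray | orange (195,254) | – |
| Mat | black border, grey field (275,280) | plain black pad (127,324) |
| Bottles | caps at (465,237) and (498,241) | green-capped jar (203,337) |
| Vial | (509,299) | – |

```bash
cat > m.py <<'E'
from h import *
S=load('scene0.npz');D=load('side0.npz')
rng={'blue':((100,120,60),(125,255,255)),'red':((172,130,60),(180,255,255)),'green':((55,120,40),(85,255,255)),'yellow':((20,130,90),(33,255,255)),'orange':((7,180,100),(17,255,255))}
roi={'blue':[(430,220,500,300),(210,305,300,410)],'red':[(470,225,530,300),(190,340,270,440)],'green':[(340,255,415,300),(235,245,285,300)],'yellow':[(440,270,505,305),(165,330,225,400)],'orange':[(150,230,235,275),(325,130,390,185)]}
for k,(lo,hi) in rng.items():
    for c,r,n in zip((S,D),roi[k],('scene','side')):
        hsv=cv2.cvtColor(c['img'],cv2.COLOR_BGR2HSV);m=cv2.inRange(hsv,lo,hi)
        if k=='red': m|=cv2.inRange(hsv,(0,130,60),(5,255,255))
        q=np.zeros_like(m);q[r[1]:r[3],r[0]:r[2]]=m[r[1]:r[3],r[0]:r[2]]
        cs,_=cv2.findContours(q,cv2.RETR_EXTERNAL,cv2.CHAIN_APPROX_NONE)
        for ct in sorted(cs,key=cv2.contourArea)[::-1][:4]:
            if cv2.contourArea(ct)<25: continue
            t=np.zeros_like(q);cv2.drawContours(t,[ct],-1,255,-1)
            v,u=np.nonzero(t&((c['z']>0)*255).astype(np.uint8)); P=depthpt(c,np.c_[u,v])
            z=P[:,2];ze=np.percentile(z,[5,50,95])
            M=cv2.moments(ct);cen=(M['m10']/M['m00'],M['m01']/M['m00'])
            top=P[z>ze[2]-.006]
            rc=cv2.minAreaRect((P[:,:2]*1000).astype(np.float32))
            rt=cv2.minAreaRect((top[:,:2]*1000).astype(np.float32))
            f=lambda r:[np.round(r[0]).tolist(),np.round(r[1]).tolist(),round(r[2],1)]
            print(k,n,np.round(cen),len(u),'z',ze.round(4),'med',np.median(P,0).round(3),'rect',f(rc),'top',f(rt))
E
python3 m.py
```

```text
blue scene [462. 232.] 451 z [0.0021 0.1368 0.1609] med [0.472 0.321 0.137] rect [[354.0, 310.0], [101.0, 271.0], 78.7] top [[476.0, 319.0], [35.0, 34.0], 38.4]
blue scene [460. 260.] 73 z [0.088  0.0929 0.0982] med [0.5   0.318 0.093] rect [[493.0, 318.0], [59.0, 26.0], 86.1] top [[495.0, 316.0], [58.0, 24.0], 80.5]
blue scene [444. 280.] 47 z [0.0054 0.0078 0.0115] med [0.488 0.29  0.008] rect [[483.0, 291.0], [54.0, 14.0], 22.3] top [[485.0, 292.0], [48.0, 14.0], 22.5]
blue side [239. 327.] 582 z [0.1294 0.1575 0.1605] med [0.469 0.329 0.157] rect [[505.0, 267.0], [33.0, 167.0], 30.0] top [[473.0, 323.0], [32.0, 36.0], 15.4]
blue side [266. 385.] 425 z [0.0038 0.0063 0.0091] med [0.434 0.327 0.006] rect [[440.0, 330.0], [67.0, 45.0], 74.0] top [[440.0, 331.0], [66.0, 45.0], 74.0]
blue side [245. 359.] 100 z [0.0893 0.093  0.0972] med [0.456 0.347 0.093] rect [[460.0, 341.0], [57.0, 18.0], 38.3] top [[460.0, 341.0], [57.0, 18.0], 38.3]
red scene [498. 242.] 288 z [0.1291 0.1549 0.1612] med [0.49  0.393 0.155] rect [[480.0, 394.0], [33.0, 37.0], 82.9] top [[479.0, 395.0], [32.0, 36.
[... 918 characters left out ...]
 top [[539.0, 126.0], [53.0, 101.0], 16.3]
yellow scene [473. 290.] 426 z [0.0469 0.0511 0.0581] med [0.554 0.35  0.051] rect [[531.0, 355.0], [101.0, 75.0], 85.8] top [[541.0, 354.0], [99.0, 53.0], 85.6]
yellow side [186. 373.] 303 z [0.0467 0.05   0.0561] med [0.56 0.39 0.05] rect [[566.0, 350.0], [48.0, 144.0], 23.8] top [[559.0, 366.0], [47.0, 109.0], 23.2]
orange scene [194. 253.] 1557 z [0.0021 0.006  0.0151] med [ 0.496 -0.358  0.006] rect [[500.0, -356.0], [109.0, 152.0], 7.6] top [[500.0, -356.0], [109.0, 152.0], 7.6]
orange side [356. 159.] 1476 z [0.0016 0.0054 0.0144] med [ 0.5   -0.352  0.005] rect [[498.0, -350.0], [103.0, 158.0], 7.7] top [[498.0, -350.0], [103.0, 157.0], 7.7]
```

Run:
```python
from h import *
S=load('scene0.npz');D=load('side0.npz')
a=cv2.resize(S['img'][215:335,220:540],None,fx=2.4,fy=2.4,interpolation=cv2.INTER_CUBIC)
b=cv2.resize(D['img'][225:475,120:460],None,fx=1.2,fy=1.2)
cv2.imwrite('pics/crop1.png',a)
```

```text
(no output)
```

View pics/crop1.png

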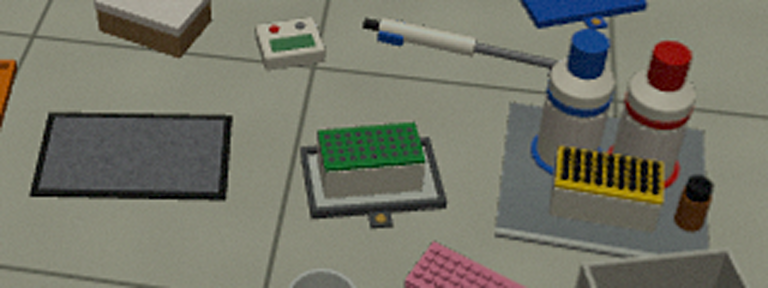

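The crop confirms the choices: nest with green rack at (375,170), grey-field mat at (130,155), yellow rack behind the two bottles at (610,185), vial at (693,200). Next: nest, mat and box, plus the tool axes.

Run:
```python
from h import *
S=load('scene0.npz');D=load('side0.npz')
f=lambda r:[np.round(r[0]).tolist(),np.round(r[1]).tolist(),round(r[2],1)]
for n,c,rs in(('scene',S,{'mat':(225,250,325,305),'nest':(340,262,412,312)}),('side',D,{'mat':(262,175,345,245),'nest':(222,240,298,318)})):
    for k,r in rs.items():
        hsv=cv2.cvtColor(c['img'],cv2.COLOR_BGR2HSV)
        m=cv2.inRange(hsv,(0,0,0),(180,255,75 if k=='nest' else 125));q=np.zeros_like(m);q[r[1]:r[3],r[0]:r[2]]=m[r[1]:r[3],r[0]:r[2]]
        ct=max(cv2.findContours(q,cv2.RETR_EXTERNAL,cv2.CHAIN_APPROX_NONE)[0],key=cv2.contourArea)
        t=np.zeros_like(q);cv2.drawContours(t,[ct],-1,255,-1);v,u=np.nonzero(t&q);P=depthpt(c,np.c_[u,v]);P=P[P[:,2]<.02]
        for h in (.004,.011):
            print(k,n,'contour on z',h,f(cv2.minAreaRect((plane(c,ct.reshape(-1,2),h)[:,:2]*1000).astype(np.float32))))
        print(k,n,len(u),'z',np.percentile(P[:,2],[5,50,95]).round(4),'depth rect',f(cv2.minAreaRect((P[:,:2]*1000).astype(np.float32))))
    # height clutter grid
V,U=np.mgrid[0:480,0:640];P=np.r_[depthpt(S,np.c_[U[S['z']>0],V[S['z']>0]]),depthpt(D,np.c_[U[D['z']>0],V[D['z']>0]])]
g={}
print('y:',list(range(-500,520,40)))
for x in range(300,740,40):
    print(x,[int(1000*np.percentile(q,95)) if len(q:=P[(abs(P[:,0]-x/1000)<.02)&(abs(P[:,1]-y/1000)<.02)&(P[:,2]<.4)][:,2])>3 else -1 for y in range(-500,520,40)])
b=P[(P[:,0]>.58)&(P[:,0]<.85)&(abs(P[:,1]-.4)<.15)&(P[:,2]>.03)&(P[:,2]<.3)];print('box',np.percentile(b,[1,50,99],axis=0).round(3))
print(Twt(get_state()).round(3))
```

```text
mat scene contour on z 0.004 [[549.0, -123.0], [125.0, 202.0], 8.1]
mat scene contour on z 0.011 [[555.0, -121.0], [124.0, 200.0], 8.1]
mat scene 2908 z [0.0014 0.0052 0.0083] depth rect [[545.0, -124.0], [136.0, 203.0], 7.7]
nest scene contour on z 0.004 [[548.0, 128.0], [116.0, 137.0], 15.6]
nest scene contour on z 0.011 [[555.0, 129.0], [115.0, 136.0], 15.6]
nest scene 413 z [0.0024 0.0094 0.0139] depth rect [[551.0, 128.0], [110.0, 137.0], 14.2]
mat side contour on z 0.004 [[549.0, -121.0], [121.0, 204.0], 8.1]
mat side contour on z 0.011 [[545.0, -113.0], [120.0, 202.0], 8.1]
mat side 3090 z [0.002  0.005  0.0078] depth rect [[549.0, -121.0], [121.0, 205.0], 7.9]
nest side contour on z 0.004 [[543.0, 127.0], [121.0, 141.0], 17.0]
nest side contour on z 0.011 [[540.0, 133.0], [120.0, 139.0], 17.0]
nest side 477 z [0.0025 0.0098 0.0135] depth rect [[542.0, 130.0], [121.0, 138.0], 17.0]
y: [-500, -460, -420, -380, -340, -300, -260, -220, -180, -140, -100, -60, -20, 20, 60, 100, 140, 180, 220, 260, 300, 340, 380, 420, 460, 500]
300 [3, 4, 4, 4, 4, 5, 3, 46, 50, 49, 48, 3, 389, 387, 
[... 455 characters left out ...]
3, 11, 49, 52, 49, 3, 7, 158, 158, 159, 157, 5, 2]
540 [3, 4, 14, 14, 14, 14, 12, 7, 8, 8, 8, 7, 7, 3, 51, 53, 53, 51, 6, 7, 57, 58, 58, 58, 57, 3]
580 [3, 3, 4, 3, 3, 3, 4, 7, 8, 8, 8, 8, 7, 3, 29, 52, 50, 12, 4, 8, 48, 50, 52, 48, 5, 2]
620 [4, 3, 3, 3, 4, 3, 3, 6, 7, 7, 5, 4, 3, 3, 4, 4, 4, 3, 3, 3, 3, 6, 8, 8, 5, 2]
660 [3, 4, 22, 23, 4, 4, 4, 3, 3, 3, 3, 3, 3, 3, 3, 3, 3, 52, 52, 45, 3, 3, 97, 99, 98, 2]
700 [24, 25, 25, 25, 4, 3, 4, 3, 3, 3, 3, 3, 3, 3, 3, 3, 3, 53, 54, 54, 62, 100, 99, 6, 99, 2]
box [[0.662 0.254 0.031]
 [0.735 0.397 0.069]
 [0.819 0.479 0.102]]
[[-0.     0.355 -0.935  0.204]
 [ 0.001 -0.935 -0.355 -0.537]
 [-1.    -0.001 -0.     0.231]
 [ 0.     0.     0.     1.   ]]
```

Emit:
{"op": "play_rows", "data": {"increments": [[[100, 0, 0, 0, -0.113, 0, 0], [100, 0, 0, 0, -0.113, 0, 0], [100, 0, 0, 0, -0.113, 0, 0], [100, 0, 0, 0, -0.113, 0, 0], [100, 0, 0, 0, -0.113, 0, 0], [100, 0, 0, 0, -0.113, 0, 0], [100, 0, 0, 0, -0.113, 0, 0], [100, 0, 0, 0, -0.113, 0, 0], [100, 0, 0, 0, -0.113, 0, 0], [100, 0, 0, 0, -0.113, 0, 0], [100, 0, 24, -39, 0, 0, 0], [100, 0, 24, -39, 0, 0, 0], [100, 0, 24, -39, 0, 0, 0], [100, 0, 24, -39, 0, 0, 0], [100, 0, 24, -39, 0, 0, 0], [100, 0, 24, -39, 0, 0, 0], [100, 0, 24, -39, 0, 0, 0], [100, 0, 24, -39, 0, 0, 0], [100, 0, 24, -39, 0, 0, 0]]]}}

```text
time: 2.05
eef_pos: [0.434, -0.1825, 0.2277]
eef_rot: [-161.5, 89.5, 106.3]
contact_force: [0.4, -0.6, -0.6]
finger_gap: 0.0854
```

```bash
cat > to.py <<'E'
import sys
from h import *
# to.py x y z jawdeg (m, deg): remaining move in tool axes (mm), turn to make first (rad)
def to(x,y,z,a):
    s=get_state();T=Twt(s);d=np.array([x,y,z])-T[:3,3]
    cur=np.degrees(np.arctan2(T[1,1],T[0,1]));da=(a-cur+180)%360-180
    c,sn=np.cos(np.radians(a)),np.sin(np.radians(a))
    tilt=np.degrees(np.arccos(-T[2,0]))
    print('t',round(s['time'],2),'pos',T[:3,3].round(4),'jaw',cur.round(2),'tilt',tilt.round(2),'gap',round(s['finger_gap'],4),'F',np.round(s['contact_force'],1))
    print('  wx',round(-np.radians(da),3),'tx',round(-d[2]*1e3,1),'ty',round((d[0]*c+d[1]*sn)*1e3,1),'tz',round((d[0]*sn-d[1]*c)*1e3,1))
if __name__=='__main__': to(*map(float,sys.argv[1:5]))
E
python3 to.py .475 .321 .231 -4.4
```

```text
t 2.05 pos [ 0.434  -0.1825  0.2277] jaw -2.13 tilt 0.51 gap 0.0854 F [ 0.4 -0.6 -0.6]
  wx 0.04 tx -3.3 ty 2.2 tz -505.2
```

Emit:
{"op": "play_rows", "data": {"increments": [[[100, 0, 0, 0, 0.04, 0, 0], [100, -0.5, 0, -40, 0, 0, 0], [100, -0.5, 0, -40, 0, 0, 0], [100, -0.5, 0, -40, 0, 0, 0], [100, -0.5, 0, -40, 0, 0, 0], [100, -0.5, 0, -40, 0, 0, 0], [100, -0.5, 0, -40, 0, 0, 0], [100, -0.5, 0, -40, 0, 0, 0], [100, -0.5, 0, -40, 0, 0, 0], [100, -0.5, 0, -40, 0, 0, 0], [100, -0.5, 0, -40, 0, 0, 0], [100, -0.5, 0, -40, 0, 0, 0], [100, -0.5, 0, -40, 0, 0, 0], [100, 0, 0, -15, 0, 0, 0], [100, 0, 0, 0, 0, 0, 0], [100, 0, 0, 0, 0, 0, 0]]]}}

```text
time: 3.65
eef_pos: [0.4699, 0.337, 0.2354]
eef_rot: [-141.6, 89.4, 124.3]
contact_force: [-0.4, -1.0, -0.4]
finger_gap: 0.0856
```

```bash
python3 to.py .475 .321 .231 -4.4
python3 - <<'E'
from h import *
print(Twt(get_state())[:3,0].round(4))
c=cap('wrist');save(c,'w1.npz');cv2.imwrite('pics/w1.png',c['img'])
E
```

```text
t 3.65 pos [0.4699 0.337  0.2354] jaw -4.09 tilt 0.58 gap 0.0856 F [-0.4 -1.  -0.4]
  wx 0.005 tx 4.4 ty 6.3 tz 15.6
[-0.0057  0.0084 -0.9999]
```

View pics/w1.png

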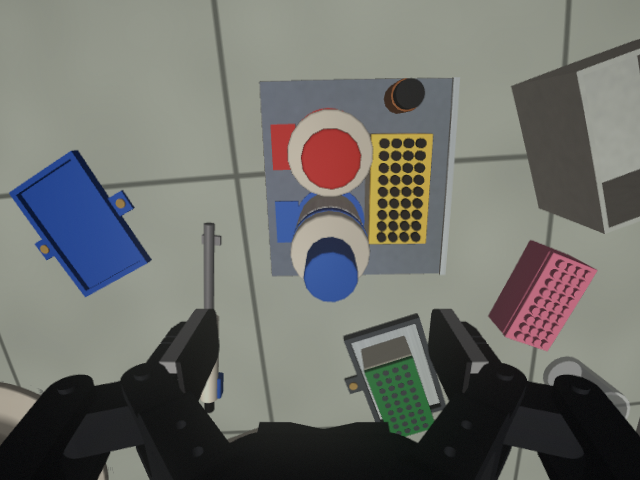

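Wrist view: red cap (330,157), blue cap (332,270), full rack (400,188), vial (405,95), nest (390,370).

```bash
python3 - <<'E'
t=open('to.py').read()
t=t.replace("    print('  wx'","    w=T[:3,:3].T@np.cross(T[:3,0],[0,0,-1]);print('  level wy,wz',w[1:].round(4))\n    print('  wx'")
open('to.py','w').write(t)
from h import *
c=load('w1.npz');hsv=cv2.cvtColor(c['img'],cv2.COLOR_BGR2HSV)
f=lambda r:[np.round(r[0],1).tolist(),np.round(r[1],1).tolist(),round(r[2],1)]
for k,m,r,zt in(('blue',cv2.inRange(hsv,(100,120,60),(125,255,255)),(300,235,365,305),.159),('red',cv2.inRange(hsv,(172,120,60),(180,255,255))|cv2.inRange(hsv,(0,120,60),(6,255,255)),(300,125,365,192),.159),('yellow',cv2.inRange(hsv,(18,110,90),(35,255,255)),(360,125,440,250),.050),('vialcap',cv2.inRange(hsv,(0,0,0),(180,255,60)),(380,70,430,118),.058)):
    q=np.zeros_like(m);q[r[1]:r[3],r[0]:r[2]]=m[r[1]:r[3],r[0]:r[2]]
    ct=max(cv2.findContours(q,cv2.RETR_EXTERNAL,cv2.CHAIN_APPROX_NONE)[0],key=cv2.contourArea)
    t=np.zeros_like(q);cv2.drawContours(t,[ct],-1,255,-1);v,u=np.nonzero(t);P=depthpt(c,np.c_[u,v]);z95=np.percentile(P[:,2],95);T=P[P[:,2]>z95-.007]
    print(k,'z95',z95.round(4),'top depth',f(cv2.minAreaRect((T[:,:2]*1000).astype(np.float32))),'contour ray',f(cv2.minAreaRect((plane(c,ct.reshape(-1,2),zt)[:,:2]*1000).astype(np.float32))))
E
python3 to.py .475 .321 .231 -4.4
```

```text
blue z95 0.1603 top depth [[481.6, 357.9], [107.5, 34.4], 77.0] contour ray [[473.3, 322.7], [34.9, 34.1], 81.4]
red z95 0.1602 top depth [[478.3, 396.7], [34.4, 34.8], 83.3] contour ray [[478.3, 396.7], [34.1, 34.6], 85.9]
yellow z95 0.057 top depth [[519.7, 359.5], [103.9, 92.0], 86.5] contour ray [[538.8, 355.8], [98.9, 54.0], 86.4]
vialcap z95 0.0592 top depth [[517.1, 432.4], [85.3, 22.9], 9.4] contour ray [[546.4, 437.2], [22.6, 25.6], 86.5]
t 3.7 pos [0.47   0.3367 0.2355] jaw -4.13 tilt 0.58 gap 0.0856 F [-0.8  0.1 -0.7]
  level wy,wz [-0.008   0.0063]
  wx 0.005 tx 4.5 ty 6.2 tz 15.2
```

Emit:
{"op": "play_rows", "data": {"increments": [[[100, 0, 5, 14.4, 0.005, -0.008, 0.006], [100, 0, 0, 0, 0, 0, 0], [100, 15, 0, 0, 0, 0, 0], [100, 20, 0, 0, 0, 0, 0], [100, 20, 0, 0, 0, 0, 0], [100, 20, 0, 0, 0, 0, 0], [100, 20, 0, 0, 0, 0, 0], [100, 8, 0, 0, 0, 0, 0], [100, 0, 0, 0, 0, 0, 0]]]}}

```text
time: 4.6
eef_pos: [0.4744, 0.3139, 0.1248]
eef_rot: [27.8, 89.9, -67.1]
contact_force: [1.3, 0.6, 0.7]
finger_gap: 0.0853
```

```bash
python3 to.py .474 .322 .127 -4
```

```text
t 4.6 pos [0.4744 0.3139 0.1248] jaw -4.9 tilt 0.07 gap 0.0853 F [1.3 0.6 0.7]
  level wy,wz [ 0.001  -0.0005]
  wx -0.016 tx -2.2 ty -0.9 tz -8.0
```

Emit:
{"op": "play_rows", "data": {"increments": [[[100, -2, -0.5, -8, -0.016, 0, 0], [100, 0, 0, 0, 0, 0, 0], [100, 0, 0, 0, 0, 0, 0]]]}}

```text
time: 4.9
eef_pos: [0.4753, 0.3228, 0.1288]
eef_rot: [94.7, 89.9, 0.8]
contact_force: [0.3, 0.1, 0.2]
finger_gap: 0.0855
```

```bash
python3 to.py .474 .322 .127 -4
```

```text
t 4.9 pos [0.4753 0.3228 0.1288] jaw -3.91 tilt 0.14 gap 0.0855 F [0.3 0.1 0.2]
  level wy,wz [-0.0002 -0.0025]
  wx 0.002 tx 1.8 ty -1.2 tz 0.9
```

Emit:
{"op": "play_rows", "data": {"increments": [[[0, 1, -1, 1, 0, 0, 0], [0, 0, 0, 0, 0, 0, 0], [0, 0, 0, 0, 0, 0, 0], [0, 0, 0, 0, 0, 0, 0], [0, 0, 0, 0, 0, 0, 0], [0, 0, 0, 0, 0, 0, 0], [0, 0, 0, 0, 0, 0, 0], [0, 0, 0, 0, 0, 0, 0], [0, 0, 0, 0, 0, 0, 0], [0, 0, 0, 0, 0, 0, 0]]]}}

```text
time: 5.9
eef_pos: [0.4744, 0.3221, 0.1293]
eef_rot: [108.9, 89.7, 15.0]
contact_force: [-0.2, -0.4, -1.0]
finger_gap: 0.0342
```

```bash
python3 to.py .474 .322 .228 -4
```

```text
t 5.9 pos [0.4744 0.3221 0.1293] jaw -3.91 tilt 0.25 gap 0.0342 F [-0.2 -0.4 -1. ]
  level wy,wz [-0.0014 -0.0042]
  wx 0.002 tx -98.7 ty -0.4 tz 0.1
```

Emit:
{"op": "play_rows", "data": {"increments": [[[0, -10, 0, 0, 0, 0.0, 0.0], [0, -25, 0, 0, 0, 0, 0], [0, -30, 0, 0, 0, 0, 0], [0, -25, 0, 0, 0, 0, 0], [0, -10, 3.6, 15, 0, 0, 0], [0, 0, 6.5, 27, 0, 0, 0], [0, 0, 8.8, 37, 0, 0, 0], [0, 0, 8.8, 37, 0, 0, 0], [0, 0, 8.8, 37, 0, 0, 0], [0, 0, 8.8, 37, 0, 0, 0], [0, 0, 8.8, 37, 0, 0, 0], [0, 0, 8.8, 37, 0, 0, 0], [0, 0, 8.8, 37, 0, 0, 0], [0, 0, 8.8, 37, 0, 0, 0], [0, 0, 8.8, 37, 0, 0, 0], [0, 0, 8.8, 37, 0, 0, 0], [0, 0, 6, 25, 0, 0, 0], [0, 0, 2, 8, 0, 0, 0], [0, 0, 0, 0, 0, 0, 0], [0, 0, 0, 0, 0, 0, 0]]]}}

```text
time: 7.9
eef_pos: [0.5449, -0.1562, 0.2339]
eef_rot: [-53.9, 89.8, -147.9]
contact_force: [-0.0, 0.1, -2.1]
finger_gap: 0.0346
```

```bash
python3 to.py .555 -.167 .126 -4
```

```text
t 7.9 pos [ 0.5449 -0.1562  0.2339] jaw -4.0 tilt 0.17 gap 0.0346 F [-0.   0.1 -2.1]
  level wy,wz [0.0017 0.0024]
  wx 0.0 tx 107.9 ty 10.8 tz 10.1
```

Emit:
{"op": "play_rows", "data": {"increments": [[[0, 5, 10, 10, 0, 0.001, 0.002], [0, 15, 0, 0, 0, 0, 0], [0, 25, 0, 0, 0, 0, 0], [0, 25, 0, 0, 0, 0, 0], [0, 18, 0, 0, 0, 0, 0], [0, 5, 0, 0, 0, 0, 0], [0, 0, 0, 0, 0, 0, 0], [0, 0, 0, 0, 0, 0, 0]]]}}

```text
time: 8.7
eef_pos: [0.5546, -0.1622, 0.1338]
eef_rot: [-117.7, 89.9, 148.7]
contact_force: [1.0, -0.5, -2.4]
finger_gap: 0.0347
```

```bash
python3 to.py .555 -.167 .126 -4
```

```text
t 8.7 pos [ 0.5546 -0.1622  0.1338] jaw -3.61 tilt 0.09 gap 0.0347 F [ 1.  -0.5 -2.4]
  level wy,wz [-0.0008  0.0015]
  wx 0.007 tx 7.8 ty 0.7 tz 4.8
```

Emit:
{"op": "play_rows", "data": {"increments": [[[0, 3, 0.5, 4.5, 0, 0, 0], [0, 2, 0, 0, 0, 0, 0], [0, 1, 0, 0, 0, 0, 0], [0, 0, 0, 0, 0, 0, 0], [0, 0, 0, 0, 0, 0, 0]]]}}

```text
time: 9.2
eef_pos: [0.5559, -0.1675, 0.1299]
eef_rot: [73.7, 89.9, -19.9]
contact_force: [0.5, 0.8, -3.2]
finger_gap: 0.0343
```

```bash
python3 to.py .555 -.167 .126 -4
```

```text
t 9.2 pos [ 0.5559 -0.1675  0.1299] jaw -3.61 tilt 0.14 gap 0.0343 F [ 0.5  0.8 -3.2]
  level wy,wz [ 0.0007 -0.0024]
  wx 0.007 tx 3.9 ty -1.0 tz -0.4
```

Emit:
{"op": "play_rows", "data": {"increments": [[[0, 2, -0.5, 0, 0, 0, 0], [0, 0, 0, 0, 0, 0, 0], [0, 1.5, 0, 0, 0, 0, 0], [0, 0, 0, 0, 0, 0, 0], [0, 0, 0, 0, 0, 0, 0]]]}}

```text
time: 9.7
eef_pos: [0.5555, -0.1675, 0.1264]
eef_rot: [72.8, 89.8, -20.8]
contact_force: [0.3, -0.2, -3.0]
finger_gap: 0.0343
```

Emit:
{"op": "play_rows", "data": {"increments": [[[0, 1.5, 0, 0, 0, 0, 0], [0, 0, 0, 0, 0, 0, 0], [0, 0, 0, 0, 0, 0, 0]]]}}

```text
time: 10.0
eef_pos: [0.556, -0.1679, 0.1268]
eef_rot: [66.6, 89.7, -27.1]
contact_force: [0.8, -0.2, -2.2]
finger_gap: 0.0342
```

Emit:
{"op": "play_rows", "data": {"increments": [[[0, 1.5, 0, 0, 0, 0, 0], [0, 0, 0, 0, 0, 0, 0], [0, 0, 0, 0, 0, 0, 0]]]}}

```text
time: 10.3
eef_pos: [0.5563, -0.1683, 0.1263]
eef_rot: [63.5, 89.6, -30.1]
contact_force: [-0.4, -0.3, -1.4]
finger_gap: 0.0343
```

Emit:
{"op": "play_rows", "data": {"increments": [[[100, 0, 0, 0, 0, 0, 0], [100, 0, 0, 0, 0, 0, 0], [100, 0, 0, 0, 0, 0, 0], [100, 0, 0, 0, 0, 0, 0], [100, 0, 0, 0, 0, 0, 0], [100, 0, 0, 0, 0, 0, 0], [100, 0, 0, 0, 0, 0, 0], [100, -15, 0, 0, 0, 0, 0], [100, -25, 0, 0, 0, 0, 0], [100, -30, 0, 0, 0, 0, 0], [100, -15, 0, 0, 0, 0, 0], [100, 0, 0, 0, 0, 0, 0], [100, 0, 0, 0, 0, 0, 0]]]}}

```text
time: 11.6
eef_pos: [0.5556, -0.1678, 0.2184]
eef_rot: [65.8, 89.5, -27.8]
contact_force: [-0.9, 0.2, -0.6]
finger_gap: 0.0856
```

```bash
python3 to.py .478 .396 .22 -4;  python3 - <<'E'
from h import *
c=cap('scene');save(c,'s2.npz');hsv=cv2.cvtColor(c['img'],cv2.COLOR_BGR2HSV)
m=cv2.inRange(hsv,(100,120,60),(125,255,255));m[:200]=0;m[:,400:]=0
v,u=np.nonzero(m);P=depthpt(c,np.c_[u,v]);T=P[P[:,2]>np.percentile(P[:,2],95)-.006];print(len(u),np.percentile(P[:,2],[5,50,95]),cv2.minAreaRect((T[:,:2]*1000).astype(np.float32)))
cv2.imwrite('pics/s2.png',cv2.resize(c['img'][200:330,200:540],None,fx=2,fy=2))
E
```

```text
t 11.6 pos [ 0.5556 -0.1678  0.2184] jaw -3.6 tilt 0.48 gap 0.0856 F [-0.9  0.2 -0.6]
  level wy,wz [ 0.0034 -0.0076]
  wx 0.007 tx -1.6 ty -116.8 tz -557.0
374 [0.01018653 0.1404115  0.15817698] ((977.58251953125, -6.133758544921875), (935.5892333984375, 32.60157775878906), 21.16191291809082)
```

View pics/s2.png

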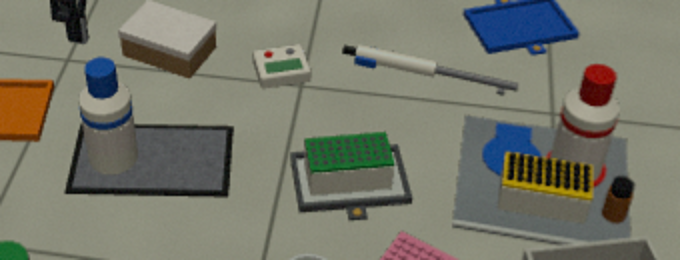

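Blue bottle stands upright on the mat at (105,120) in the crop and its spot is free. Red is next.

Emit:
{"op": "play_rows", "data": {"increments": [[[100, 0, -3, -15, 0.007, 0.003, -0.007], [100, 0, -6, -28, 0, 0, 0], [100, 0, -8, -38, 0, 0, 0], [100, 0, -8, -38, 0, 0, 0], [100, 0, -8, -38, 0, 0, 0], [100, 0, -8, -38, 0, 0, 0], [100, 0, -8, -38, 0, 0, 0], [100, 0, -8, -38, 0, 0, 0], [100, 0, -8, -38, 0, 0, 0], [100, 0, -8, -38, 0, 0, 0], [100, 0, -8, -38, 0, 0, 0], [100, 0, -8, -38, 0, 0, 0], [100, 0, -8, -38, 0, 0, 0], [100, 0, -8, -38, 0, 0, 0], [100, 0, -8, -38, 0, 0, 0], [100, 0, -2, -15, 0, 0, 0], [100, 0, 0, 0, 0, 0, 0], [100, 0, 0, 0, 0, 0, 0]]]}}

```text
time: 13.45
eef_pos: [0.4621, 0.4213, 0.2033]
eef_rot: [-79.3, 88.4, -173.6]
contact_force: [0.6, -0.4, 0.7]
finger_gap: 0.0852
```

```bash
python3 to.py .478 .3965 .128 -4
python3 - <<'E'
from h import *
c=cap('wrist');save(c,'w2.npz')
E
```

```text
t 13.45 pos [0.4621 0.4213 0.2033] jaw -4.22 tilt 1.65 gap 0.0852 F [ 0.6 -0.4  0.7]
  level wy,wz [0.0053 0.0283]
  wx -0.004 tx 75.3 ty 17.6 tz 23.6
```

Emit:
{"op": "play_rows", "data": {"increments": [[[100, 0, 17, 18, -0.004, 0.005, 0.028], [100, 0, 0, 0, 0, 0, 0], [100, 0, 0, 0, 0, 0, 0], [100, 0, 0, 0, 0, 0, 0]]]}}

```text
time: 13.9
eef_pos: [0.4788, 0.3976, 0.2032]
eef_rot: [-3.2, 90.0, -97.4]
contact_force: [0.2, -0.8, 0.2]
finger_gap: 0.0855
```

```bash
python3 to.py .478 .3965 .128 -4
```

```text
t 13.9 pos [0.4788 0.3976 0.2032] jaw -4.26 tilt 0.04 gap 0.0855 F [ 0.2 -0.8  0.2]
  level wy,wz [0.0007 0.    ]
  wx -0.005 tx 75.2 ty -0.8 tz 1.2
```

Emit:
{"op": "play_rows", "data": {"increments": [[[100, 12, -0.5, 1, 0, 0, 0], [100, 20, 0, 0, 0, 0, 0], [100, 20, 0, 0, 0, 0, 0], [100, 15, 0, 0, 0, 0, 0], [100, 6, 0, 0, 0, 0, 0], [100, 0, 0, 0, 0, 0, 0], [100, 0, 0, 0, 0, 0, 0]]]}}

```text
time: 14.6
eef_pos: [0.4768, 0.3964, 0.1245]
eef_rot: [-60.1, 89.9, -154.4]
contact_force: [-0.3, -0.1, 1.1]
finger_gap: 0.0854
```

```bash
python3 to.py .478 .3965 .128 -4
```

```text
t 14.6 pos [0.4768 0.3964 0.1245] jaw -4.28 tilt 0.13 gap 0.0854 F [-0.3 -0.1  1.1]
  level wy,wz [0.0011 0.0019]
  wx -0.005 tx -3.5 ty 1.2 tz -0.2
```

Emit:
{"op": "play_rows", "data": {"increments": [[[100, -4, 1, 0, 0, 0, 0], [0, 0, 0, 0, 0, 0, 0], [0, 0, 0, 0, 0, 0, 0], [0, 0, 0, 0, 0, 0, 0], [0, 0, 0, 0, 0, 0, 0], [0, 0, 0, 0, 0, 0, 0], [0, 0, 0, 0, 0, 0, 0], [0, 0, 0, 0, 0, 0, 0], [0, 0, 0, 0, 0, 0, 0], [0, 0, 0, 0, 0, 0, 0], [0, -1, 0, 0, 0, 0, 0]]]}}

```text
time: 15.7
eef_pos: [0.4785, 0.3968, 0.1324]
eef_rot: [143.9, 89.9, 49.6]
contact_force: [-1.0, 0.5, -2.9]
finger_gap: 0.0342
```

```bash
python3 to.py .543 -.0775 .23 -4
```

```text
t 15.7 pos [0.4785 0.3968 0.1324] jaw -4.27 tilt 0.07 gap 0.0342 F [-1.   0.5 -2.9]
  level wy,wz [-0.001  -0.0007]
  wx -0.005 tx -97.6 ty 97.4 tz 468.7
```

Emit:
{"op": "play_rows", "data": {"increments": [[[0, -10, 0, 0, 0, 0, 0], [0, -25, 0, 0, 0, 0, 0], [0, -30, 0, 0, 0, 0, 0], [0, -25, 0, 0, 0, 0, 0], [0, -10, 3, 15, 0, 0, 0], [0, 0, 5.5, 27, 0, 0, 0], [0, 0, 7.7, 37, 0, 0, 0], [0, 0, 7.7, 37, 0, 0, 0], [0, 0, 7.7, 37, 0, 0, 0], [0, 0, 7.7, 37, 0, 0, 0], [0, 0, 7.7, 37, 0, 0, 0], [0, 0, 7.7, 37, 0, 0, 0], [0, 0, 7.7, 37, 0, 0, 0], [0, 0, 7.7, 37, 0, 0, 0], [0, 0, 7.7, 37, 0, 0, 0], [0, 0, 7.7, 37, 0, 0, 0], [0, 0, 6, 25, 0, 0, 0], [0, 0, 2, 8, 0, 0, 0], [0, 0, 0, 0, 0, 0, 0], [0, 0, 0, 0, 0, 0, 0]]]}}

```text
time: 17.7
eef_pos: [0.5332, -0.0799, 0.2379]
eef_rot: [-56.1, 89.7, -150.5]
contact_force: [-0.1, 0.8, -3.6]
finger_gap: 0.0345
```

```bash
python3 to.py .543 -.0775 .129 -4
```

```text
t 17.7 pos [ 0.5332 -0.0799  0.2379] jaw -4.36 tilt 0.27 gap 0.0345 F [-0.1  0.8 -3.6]
  level wy,wz [0.0026 0.0039]
  wx -0.006 tx 108.9 ty 9.6 tz -3.1
```

Emit:
{"op": "play_rows", "data": {"increments": [[[0, 5, 9.5, -3, 0, 0.002, 0.004], [0, 15, 0, 0, 0, 0, 0], [0, 25, 0, 0, 0, 0, 0], [0, 25, 0, 0, 0, 0, 0], [0, 20, 0, 0, 0, 0, 0], [0, 8, 0, 0, 0, 0, 0], [0, 3, 0, 0, 0, 0, 0], [0, 0, 0, 0, 0, 0, 0], [0, 2, 0, 0, 0, 0, 0], [0, 0, 0, 0, 0, 0, 0], [0, 0, 0, 0, 0, 0, 0]]]}}

```text
time: 18.8
eef_pos: [0.5445, -0.0704, 0.1303]
eef_rot: [83.8, 89.8, -10.0]
contact_force: [0.1, -0.5, -2.6]
finger_gap: 0.0343
```

```bash
python3 to.py .543 -.0775 .127 -4
```

```text
t 18.8 pos [ 0.5445 -0.0704  0.1303] jaw -3.82 tilt 0.24 gap 0.0343 F [ 0.1 -0.5 -2.6]
  level wy,wz [ 0.0004 -0.0041]
  wx 0.003 tx 3.3 ty -1.0 tz 7.2
```

Emit:
{"op": "play_rows", "data": {"increments": [[[0, 2, 0, 4, 0, 0, -0.004], [0, 0, 0, 0, 0, 0, 0], [0, 1.5, 0, 0, 0, 0, 0], [0, 0, 0, 0, 0, 0, 0], [0, 0, 0, 0, 0, 0, 0]]]}}

```text
time: 19.3
eef_pos: [0.5452, -0.0751, 0.1288]
eef_rot: [67.0, 89.8, -26.8]
contact_force: [-0.4, -0.6, -2.0]
finger_gap: 0.0341
```

Emit:
{"op": "play_rows", "data": {"increments": [[[0, 1.5, 0, 0, 0, 0, 0], [0, 0, 0, 0, 0, 0, 0], [0, 0, 0, 0, 0, 0, 0]]]}}

```text
time: 19.6
eef_pos: [0.5456, -0.0755, 0.1287]
eef_rot: [65.3, 89.7, -28.5]
contact_force: [-0.4, -0.3, -0.5]
finger_gap: 0.0343
```

Emit:
{"op": "play_rows", "data": {"increments": [[[100, 0, 0, 0, 0, 0, 0], [100, 0, 0, 0, 0, 0, 0], [100, 0, 0, 0, 0, 0, 0], [100, 0, 0, 0, 0, 0, 0], [100, 0, 0, 0, 0, 0, 0], [100, 0, 0, 0, 0, 0, 0], [100, -15, 0, 0, 0, 0, 0], [100, -30, 0, 0, 0, 0, 0], [100, -30, 0, 0, 0, 0, 0], [100, -15, -2, -20, 0, 0, 0], [100, 0, -4, -40, 0, 0, 0], [100, 0, -4, -40, 0, 0, 0], [100, 0, -4, -40, 0, 0, 0], [100, 0, -4, -40, 0, 0, 0], [100, 0, 0, 0, -0.118, 0, 0], [100, 0, 0, 0, -0.118, 0, 0], [100, 0, 0, 0, -0.118, 0, 0], [100, 0, 0, 0, 0, 0, 0]]]}}

```text
time: 21.4
eef_pos: [0.5385, 0.1132, 0.2216]
eef_rot: [60.2, 89.7, -12.8]
contact_force: [0.1, -0.1, 0.5]
finger_gap: 0.0854
```

```bash
python3 to.py .5395 .125 .22 16.3
python3 - <<'E'
from h import *
c=cap('wrist');save(c,'w3.npz');cv2.imwrite('pics/w3.png',c['img'])
E
```

```text
t 21.4 pos [0.5385 0.1132 0.2216] jaw 17.01 tilt 0.26 gap 0.0854 F [ 0.1 -0.1  0.5]
  level wy,wz [ 0.0023 -0.004 ]
  wx 0.012 tx 1.6 ty 4.2 tz -11.0
```

View pics/w3.png

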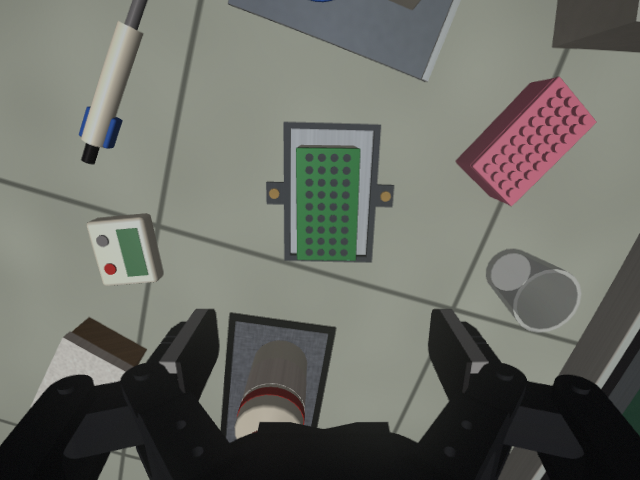

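Wrist view: nest rim centred near (331,193), brass screws at (274,194) and (386,196), green rack at (328,203).

Run:
```python
from h import *
c=load('w3.npz');hsv=cv2.cvtColor(c['img'],cv2.COLOR_BGR2HSV)
f=lambda r:[np.round(r[0],1).tolist(),np.round(r[1],1).tolist(),round(r[2],1)]
g=cv2.inRange(hsv,(50,90,40),(85,255,255));g[:130]=0;g[275:]=0;g[:,:285]=0;g[:,375:]=0
ct=max(cv2.findContours(g,cv2.RETR_EXTERNAL,cv2.CHAIN_APPROX_NONE)[0],key=cv2.contourArea)
print('rack',f(cv2.minAreaRect((plane(c,ct.reshape(-1,2),.050)[:,:2]*1000).astype(np.float32))))
v,u=np.nonzero(g);P=depthpt(c,np.c_[u,v]);print('z',np.percentile(P[:,2],[5,50,95]).round(4))
b=cv2.inRange(hsv,(10,80,80),(30,255,255));b[:180]=0;b[210:]=0
for lo,hi in((262,285),(374,396)):
    v,u=np.nonzero(b[:,lo:hi]);u+=lo;print('screw',len(u),u.mean(),v.mean(),depthpt(c,[[u.mean(),v.mean()]]).round(4),plane(c,[[u.mean(),v.mean()]],.008).round(4))
m=cv2.inRange(hsv,(0,0,0),(180,255,95))|g;q=np.zeros_like(m);q[115:268,278:388]=m[115:268,278:388]
q=cv2.morphologyEx(q,cv2.MORPH_OPEN,np.ones((3,3)))
ct=max(cv2.findContours(q,cv2.RETR_EXTERNAL,cv2.CHAIN_APPROX_NONE)[0],key=cv2.contourArea)
ct=ct.reshape(-1,2);ok=(abs(ct[:,1]-195)>16);pl=plane(c,ct[ok],.011)[:,:2]*1000
r=cv2.minAreaRect(pl.astype(np.float32));print('nest',f(r))
```

```text
rack [[539.5, 124.2], [53.0, 99.8], 16.3]
z [0.049  0.0502 0.0514]
screw 82 273.7073170731707 193.32926829268294 [[0.4891 0.1125 0.0057]] [[0.4893 0.113  0.008 ]]
screw 87 385.18390804597703 196.0344827586207 [[0.5947 0.1422 0.0073]] [[0.5945 0.1423 0.008 ]]
nest [[542.1, 127.2], [89.4, 135.5], 15.5]
```

Emit:
{"op": "play_rows", "data": {"increments": [[[100, 10, 4, -10, 0.012, 0.002, -0.004], [100, 25, 0, 0, 0, 0, 0], [100, 30, 0, 0, 0, 0, 0], [100, 30, 0, 0, 0, 0, 0], [100, 25, 0, 0, 0, 0, 0], [100, 10, 0, 0, 0, 0, 0], [100, 0, 0, 0, 0, 0, 0], [100, 0, 0, 0, 0, 0, 0]]]}}

```text
time: 22.25
eef_pos: [0.5411, 0.123, 0.0896]
eef_rot: [77.0, 89.8, 1.3]
contact_force: [-0.3, -0.1, -0.1]
finger_gap: 0.0851
```

```bash
python3 to.py .5395 .1242 .024 16.3
```

```text
t 22.25 pos [0.5411 0.123  0.0896] jaw 14.26 tilt 0.22 gap 0.0851 F [-0.3 -0.1 -0.1]
  level wy,wz [ 0.0009 -0.0038]
  wx -0.036 tx 65.6 ty -1.2 tz -1.6
```

Emit:
{"op": "play_rows", "data": {"increments": [[[100, 0, -1, -1, -0.03, 0.001, -0.003], [100, 10, 0, 0, 0, 0, 0], [100, 20, 0, 0, 0, 0, 0], [100, 20, 0, 0, 0, 0, 0], [100, 10, 0, 0, 0, 0, 0], [100, 0, 0, 0, 0, 0, 0], [100, 0, 0, 0, 0, 0, 0]]]}}

```text
time: 22.95
eef_pos: [0.5428, 0.1241, 0.0318]
eef_rot: [80.8, 89.5, 6.9]
contact_force: [0.2, -0.3, 0.1]
finger_gap: 0.0853
```

```bash
python3 to.py .5395 .1242 .024 16.3
```

```text
t 22.95 pos [0.5428 0.1241 0.0318] jaw 16.07 tilt 0.51 gap 0.0853 F [ 0.2 -0.3  0.1]
  level wy,wz [ 0.0014 -0.0088]
  wx -0.004 tx 7.8 ty -3.2 tz -1.0
```

Emit:
{"op": "play_rows", "data": {"increments": [[[100, 7, -3, -1, 0, 0.001, -0.008], [100, 0, 0, 0, 0, 0, 0], [100, 0, 0, 0, 0, 0, 0]]]}}

```text
time: 23.25
eef_pos: [0.5404, 0.1244, 0.026]
eef_rot: [71.2, 89.8, -2.8]
contact_force: [0.1, -0.5, -0.1]
finger_gap: 0.0854
```

```bash
python3 to.py .5395 .1242 .024 16.3
```

```text
t 23.25 pos [0.5404 0.1244 0.026 ] jaw 16.08 tilt 0.15 gap 0.0854 F [ 0.1 -0.5 -0.1]
  level wy,wz [ 0.0009 -0.0025]
  wx -0.004 tx 2.0 ty -0.9 tz -0.1
```

Close, then a small lift.

Emit:
{"op": "play_rows", "data": {"increments": [[[0, 2, -0.5, 0, 0, 0, 0], [0, 0, 0, 0, 0, 0, 0], [0, 0, 0, 0, 0, 0, 0], [0, 0, 0, 0, 0, 0, 0], [0, 0, 0, 0, 0, 0, 0], [0, 0, 0, 0, 0, 0, 0], [0, 0, 0, 0, 0, 0, 0], [0, 0, 0, 0, 0, 0, 0], [0, 0, 0, 0, 0, 0, 0]]]}}

```text
time: 24.15
eef_pos: [0.5403, 0.1243, 0.0248]
eef_rot: [74.4, 89.8, 0.4]
contact_force: [0.6, -0.0, -0.2]
finger_gap: 0.0528
```

```bash
python3 to.py .499 -.354 .24 7.8
```

```text
t 24.15 pos [0.5403 0.1243 0.0248] jaw 16.08 tilt 0.23 gap 0.0528 F [ 0.6 -0.  -0.2]
  level wy,wz [ 0.0011 -0.0038]
  wx 0.144 tx -215.2 ty -105.8 tz 468.3
```

Emit:
{"op": "play_rows", "data": {"increments": [[[0, -10, 0, 0, 0, 0, 0], [0, -25, 0, 0, 0, 0, 0], [0, -40, 0, 0, 0, 0, 0], [0, -40, 0, 0, 0, 0, 0], [0, -40, 0, 0, 0, 0, 0], [0, -40, 0, 0, 0, 0, 0], [0, -25, 0, 0, 0, 0, 0], [0, -5, 0, 0, 0.072, 0, 0], [0, 0, 0, 0, 0.072, 0, 0], [0, 0, 0, 0, 0, 0, 0], [0, 0, 0, 0, 0, 0, 0]]]}}

```text
time: 25.25
eef_pos: [0.5372, 0.1241, 0.2665]
eef_rot: [84.6, 89.6, 2.3]
contact_force: [0.8, 0.0, -0.5]
finger_gap: 0.053
```

```bash
python3 to.py .499 -.354 .24 7.8
```

```text
t 25.25 pos [0.5372 0.1241 0.2665] jaw 7.69 tilt 0.4 gap 0.053 F [ 0.8  0.  -0.5]
  level wy,wz [ 0.0007 -0.007 ]
  wx -0.002 tx 26.5 ty -102.7 tz 468.5
```

Emit:
{"op": "play_rows", "data": {"increments": [[[0, 0, -3, 14, 0, 0, -0.006], [0, 0, -6, 26, 0, 0, 0], [0, 0, -8, 36, 0, 0, 0], [0, 0, -8, 36, 0, 0, 0], [0, 0, -8, 36, 0, 0, 0], [0, 0, -8, 36, 0, 0, 0], [0, 0, -8, 36, 0, 0, 0], [0, 0, -8, 36, 0, 0, 0], [0, 0, -8, 36, 0, 0, 0], [0, 0, -8, 36, 0, 0, 0], [0, 0, -8, 36, 0, 0, 0], [0, 0, -8, 36, 0, 0, 0], [0, 0, -8, 36, 0, 0, 0], [0, 0, -5, 22, 0, 0, 0], [0, 0, 0, 8, 0, 0, 0], [0, 0, 0, 0, 0, 0, 0], [0, 0, 0, 0, 0, 0, 0]]]}}

```text
time: 26.95
eef_pos: [0.4924, -0.3787, 0.2609]
eef_rot: [-119.0, 89.2, 160.1]
contact_force: [0.6, 0.5, -1.1]
finger_gap: 0.053
```

```bash
python3 to.py .499 -.354 .06 7.8;  python3 - <<'E'
from h import *
c=cap('wrist');save(c,'w4.npz');cv2.imwrite('pics/w4.png',c['img'])
hsv=cv2.cvtColor(c['img'],cv2.COLOR_BGR2HSV);m=cv2.inRange(hsv,(7,170,90),(18,255,255))
ct=max(cv2.findContours(m,cv2.RETR_EXTERNAL,cv2.CHAIN_APPROX_NONE)[0],key=cv2.contourArea)
print(cv2.boundingRect(ct),cv2.minAreaRect((plane(c,ct.reshape(-1,2),.013)[:,:2]*1000).astype(np.float32)))
E
```

```text
t 26.95 pos [ 0.4924 -0.3787  0.2609] jaw 9.07 tilt 0.82 gap 0.053 F [ 0.6  0.5 -1.1]
  level wy,wz [-0.0069  0.0125]
  wx 0.022 tx 200.9 ty 9.9 tz -23.5
(294, 108, 96, 85) ((498.3193359375, -321.9866943359375), (96.0099105834961, 84.47527313232422), 7.908675670623779)
```

View pics/w4.png

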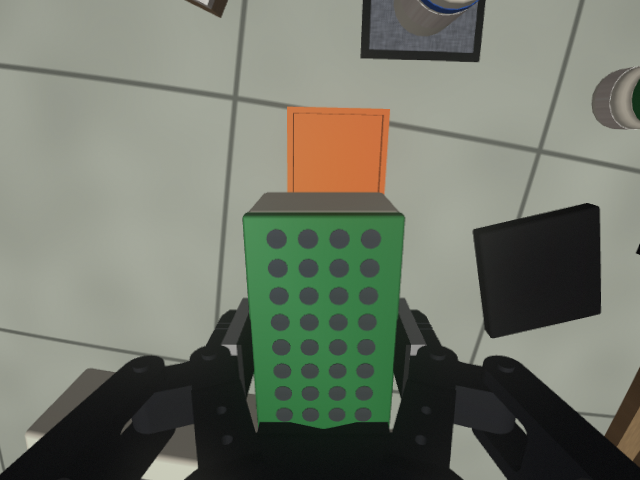

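The rack hangs level in the grip, its top at about (325,315), with the orange tray ahead at (338,150). Tray centre is about (0.501, -0.354), agreeing within 4 mm with the scene views.

Emit:
{"op": "play_rows", "data": {"increments": [[[0, 0, 10, -21, 0.018, -0.007, 0.012], [0, 0, 0, 0, 0, 0, 0], [0, 0, 0, 0, 0, 0, 0], [0, 20, 0, 0, 0, 0, 0], [0, 35, 0, 0, 0, 0, 0], [0, 40, 0, 0, 0, 0, 0], [0, 35, 0, 0, 0, 0, 0], [0, 30, 0, 0, 0, 0, 0], [0, 10, 0, 0, 0, 0, 0], [0, 0, 0, 0, 0, 0, 0], [0, 0, 0, 0, 0, 0, 0]]]}}

```text
time: 28.1
eef_pos: [0.5015, -0.3516, 0.0906]
eef_rot: [33.1, 89.6, -48.3]
contact_force: [-0.4, -0.6, -0.3]
finger_gap: 0.0532
```

```bash
python3 to.py .501 -.354 .027 7.8
```

```text
t 28.1 pos [ 0.5015 -0.3516  0.0906] jaw 8.65 tilt 0.39 gap 0.0532 F [-0.4 -0.6 -0.3]
  level wy,wz [ 0.0057 -0.0037]
  wx 0.015 tx 63.6 ty -0.8 tz 2.3
```

Emit:
{"op": "play_rows", "data": {"increments": [[[0, 5, 0, 2, 0.012, 0.005, -0.003], [0, 15, 0, 0, 0, 0, 0], [0, 18, 0, 0, 0, 0, 0], [0, 12, 0, 0, 0, 0, 0], [0, 5, 0, 0, 0, 0, 0], [0, 0, 0, 0, 0, 0, 0], [0, 0, 0, 0, 0, 0, 0]]]}}

```text
time: 28.8
eef_pos: [0.504, -0.3558, 0.0366]
eef_rot: [41.7, 89.6, -40.4]
contact_force: [-0.4, 0.2, -1.2]
finger_gap: 0.0529
```

```bash
python3 to.py .501 -.354 .027 7.8
```

```text
t 28.8 pos [ 0.504  -0.3558  0.0366] jaw 7.89 tilt 0.45 gap 0.0529 F [-0.4  0.2 -1.2]
  level wy,wz [ 0.0058 -0.0052]
  wx 0.002 tx 9.6 ty -2.7 tz -2.2
```

Emit:
{"op": "play_rows", "data": {"increments": [[[0, 4, -2.5, -2, 0, 0.005, -0.005], [0, 0, 0, 0, 0, 0, 0], [0, 3, 0, 0, 0, 0, 0], [0, 0, 0, 0, 0, 0, 0], [0, 2, 0, 0, 0, 0, 0], [0, 0, 0, 0, 0, 0, 0], [0, 0, 0, 0, 0, 0, 0]]]}}

```text
time: 29.5
eef_pos: [0.5017, -0.3546, 0.0286]
eef_rot: [30.3, 89.8, -51.8]
contact_force: [-0.4, 0.5, -1.6]
finger_gap: 0.0524
```

```bash
python3 to.py .501 -.354 .0245 7.8
```

```text
t 29.5 pos [ 0.5017 -0.3546  0.0286] jaw 7.9 tilt 0.16 gap 0.0524 F [-0.4  0.5 -1.6]
  level wy,wz [ 0.0024 -0.0014]
  wx 0.002 tx 4.1 ty -0.6 tz -0.7
```

Emit:
{"op": "play_rows", "data": {"increments": [[[0, 2, 0, 0, 0, 0.002, 0], [0, 0, 0, 0, 0, 0, 0], [0, 2, 0, 0, 0, 0, 0], [0, 0, 0, 0, 0, 0, 0], [0, 1, 0, 0, 0, 0, 0], [0, 0, 0, 0, 0, 0, 0]]]}}

```text
time: 30.1
eef_pos: [0.502, -0.3548, 0.025]
eef_rot: [59.3, 89.8, -22.8]
contact_force: [0.6, -0.2, -1.2]
finger_gap: 0.053
```

Emit:
{"op": "play_rows", "data": {"increments": [[[0, 1.5, 0, 0, 0, 0.001, -0.001], [0, 0, 0, 0, 0, 0, 0], [0, 0, 0, 0, 0, 0, 0]]]}}

```text
time: 30.4
eef_pos: [0.5022, -0.355, 0.0249]
eef_rot: [57.5, 89.9, -24.6]
contact_force: [-0.1, 0.1, -1.6]
finger_gap: 0.0532
```

Emit:
{"op": "play_rows", "data": {"increments": [[[100, 0, 0, 0, 0, 0, 0], [100, 0, 0, 0, 0, 0, 0], [100, 0, 0, 0, 0, 0, 0], [100, 0, 0, 0, 0, 0, 0], [100, 0, 0, 0, 0, 0, 0], [100, 0, 0, 0, 0, 0, 0], [100, -15, 0, 0, 0, 0, 0], [100, -30, 0, 0, 0, 0, 0], [100, -40, 0, 0, 0, 0, 0], [100, -40, 0, 0, 0, 0, 0], [100, -40, 0, 0, 0, 0, 0], [100, -30, 0, 0, 0, 0, 0], [100, -5, 0, 0, 0, 0, 0], [100, 0, 0, 0, 0, 0, 0], [100, 0, 0, 0, 0, 0, 0]]]}}

```text
time: 31.9
eef_pos: [0.5006, -0.3538, 0.2397]
eef_rot: [48.1, 89.7, -34.0]
contact_force: [-0.5, 0.3, -0.4]
finger_gap: 0.0856
```

```bash
python3 to.py .539 .355 .22 -3.7
python3 - <<'E'
from h import *
c=cap('scene');save(c,'s3.npz');cv2.imwrite('pics/s3.png',cv2.resize(c['img'][180:360,120:540],None,fx=1.8,fy=1.8))
hsv=cv2.cvtColor(c['img'],cv2.COLOR_BGR2HSV);m=cv2.inRange(hsv,(50,100,30),(88,255,255));m[:200]=0;m[310:]=0;m[:,300:]=0
v,u=np.nonzero(m);P=depthpt(c,np.c_[u,v]);P=P[(P[:,2]>.03)&(P[:,2]<.08)];print('green top',len(P),np.percentile(P[:,2],[5,50,95]),cv2.minAreaRect((P[:,:2]*1000).astype(np.float32)))
E
```

```text
t 31.9 pos [ 0.5006 -0.3538  0.2397] jaw 7.91 tilt 0.26 gap 0.0856 F [-0.5  0.3 -0.4]
  level wy,wz [ 0.0031 -0.0034]
  wx 0.203 tx 19.7 ty -7.5 tz -709.8
green top 634 [0.04767718 0.05143385 0.07133821] ((502.91558837890625, -526.681640625), (450.2200012207031, 67.22151947021484), 89.60820007324219)
```

View pics/s3.png

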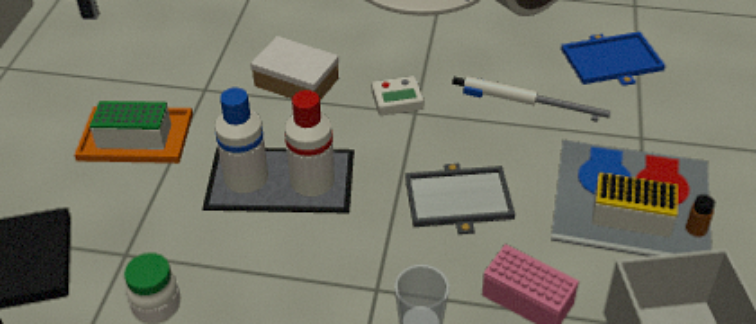

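The empty rack sits flat in the tray (133,128), both bottles stand on the mat, and the nest (458,195) is empty. Now the full rack.

Emit:
{"op": "play_rows", "data": {"increments": [[[100, 0, 0, 0, 0.1, 0.003, -0.003], [100, 0, 0, 0, 0.1, 0, 0], [100, 0, 0, 0, 0, 0, 0], [100, 0, 0, -20, 0, 0, 0], [100, 0, 0, -38, 0, 0, 0], [100, 0, 0, -40, 0, 0, 0], [100, 0, 0, -40, 0, 0, 0], [100, 0, 0, -40, 0, 0, 0], [100, 0, 0, -40, 0, 0, 0], [100, 0, 0, -40, 0, 0, 0], [100, 0, 0, -40, 0, 0, 0], [100, 0, 0, -40, 0, 0, 0], [100, 0, 0, -40, 0, 0, 0], [100, 0, 0, -40, 0, 0, 0], [100, 0, 0, -40, 0, 0, 0], [100, 0, 0, -40, 0, 0, 0], [100, 0, 0, -40, 0, 0, 0]]]}}

```text
time: 33.65
eef_pos: [0.5175, 0.2106, 0.2308]
eef_rot: [-121.6, 88.9, 146.7]
contact_force: [-0.2, -0.5, 0.0]
finger_gap: 0.0854
```

```bash
python3 to.py .539 .355 .22 -3.7
```

```text
t 33.65 pos [0.5175 0.2106 0.2308] jaw -1.69 tilt 1.12 gap 0.0854 F [-0.2 -0.5  0. ]
  level wy,wz [-0.0103  0.0167]
  wx 0.035 tx 10.8 ty 12.2 tz -145.4
```

Emit:
{"op": "play_rows", "data": {"increments": [[[100, 0, 3, -30, 0.03, -0.01, 0.016], [100, 0, 3, -30, 0, 0, 0], [100, 0, 3, -30, 0, 0, 0], [100, 0, 3, -20, 0, 0, 0], [100, 0, 0, -10, 0, 0, 0], [100, 0, 0, 0, 0, 0, 0], [100, 0, 0, 0, 0, 0, 0], [100, 0, 0, 0, 0, 0, 0]]]}}

```text
time: 34.45
eef_pos: [0.5279, 0.3411, 0.2268]
eef_rot: [-71.9, 89.6, -164.0]
contact_force: [-0.1, -0.3, -0.3]
finger_gap: 0.0856
```

```bash
python3 to.py .539 .355 .22 -3.7;  python3 - <<'E'
from h import *
c=cap('wrist');save(c,'w5.npz');cv2.imwrite('pics/w5.png',c['img'])
E
```

```text
t 34.45 pos [0.5279 0.3411 0.2268] jaw -2.04 tilt 0.41 gap 0.0856 F [-0.1 -0.3 -0.3]
  level wy,wz [0.0022 0.0068]
  wx 0.029 tx 6.8 ty 10.2 tz -14.6
```

View pics/w5.png

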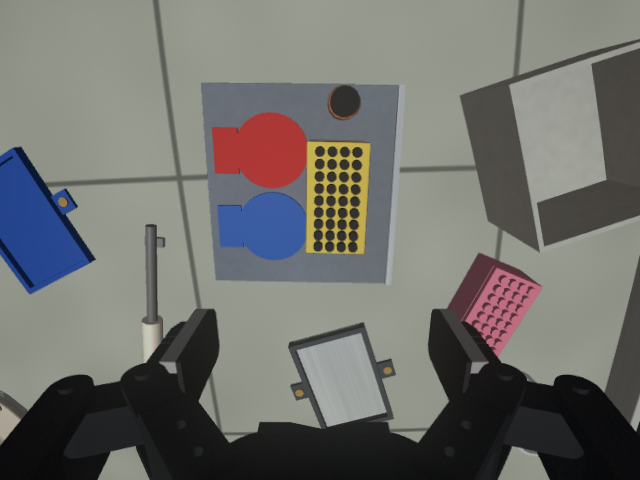

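Wrist view: red spot centre (272,150), blue spot (274,226), full rack (338,197), vial (345,101), empty nest (342,376).

```bash
cat > spots.py <<'E'
from h import *
def circ(P):
    for _ in range(6):
        A=np.c_[2*P,np.ones(len(P))];s=np.linalg.lstsq(A,(P**2).sum(1),rcond=None)[0];r=np.sqrt(s[2]+s[0]**2+s[1]**2)
        e=abs(np.hypot(*(P-s[:2]).T)-r);P=P[e<max(1.0,np.percentile(e,85))] if _<5 else P
    return s[:2].round(1),r.round(1),len(P)
def spots(c,z=.007):
    hsv=cv2.cvtColor(c['img'],cv2.COLOR_BGR2HSV)
    for k,m in(('red',cv2.inRange(hsv,(170,120,60),(180,255,255))|cv2.inRange(hsv,(0,120,60),(6,255,255))),('blue',cv2.inRange(hsv,(100,120,60),(125,255,255)))):
        m[:,:195]=0;m[:,330:]=0
        ct=max(cv2.findContours(m,cv2.RETR_EXTERNAL,cv2.CHAIN_APPROX_NONE)[0],key=cv2.contourArea).reshape(-1,2)
        P=plane(c,ct,z)[:,:2]*1000;s0=P[P[:,0]>P[:,0].min()+26]
        v,u=np.nonzero(m);Z=depthpt(c,np.c_[u,v])[:,2]
        print(k,circ(s0),'z',np.median(Z).round(4))
if __name__=='__main__':
    c=load('w5.npz');spots(c)
    hsv=cv2.cvtColor(c['img'],cv2.COLOR_BGR2HSV);m=cv2.inRange(hsv,(18,110,90),(35,255,255))
    ct=max(cv2.findContours(m[:300],cv2.RETR_EXTERNAL,cv2.CHAIN_APPROX_NONE)[0],key=cv2.contourArea)
    print('rack',cv2.minAreaRect((plane(c,ct.reshape(-1,2),.050)[:,:2]*1000).astype(np.float32)))
    t=np.zeros_like(m);cv2.drawContours(t,[ct],-1,255,-1);v,u=np.nonzero(t);print(np.percentile(depthpt(c,np.c_[u,v])[:,2],[5,50,95]))
    v,u=np.nonzero(cv2.inRange(hsv,(10,80,80),(30,255,255))[350:405,:]);v+=350
    for lo,hi in((285,310),(375,400)):
        k=(u>lo)&(u<hi);print('screw',k.sum(),plane(c,[[u[k].mean(),v[k].mean()]],.008).round(4))
E
python3 spots.py
```

```text
red (array([477.9, 397.4]), np.float64(35.4), 151) z 0.0072
blue (array([474.1, 321.7]), np.float64(35.4), 134) z 0.0073
rack ((539.1508178710938, 356.1508483886719), (99.59283447265625, 53.57588577270508), 86.63191986083984)
[0.04921835 0.05110265 0.05707757]
screw 54 [[0.4892 0.1143 0.008 ]]
screw 54 [[0.5946 0.1438 0.008 ]]
```

Emit:
{"op": "play_rows", "data": {"increments": [[[100, 10, 10, -13, 0.02, 0.002, 0.006], [100, 0, 0, 0, 0, 0, 0], [100, 20, 0, 0, 0, 0, 0], [100, 30, 0, 0, 0, 0, 0], [100, 30, 0, 0, 0, 0, 0], [100, 20, 0, 0, 0, 0, 0], [100, 8, 0, 0, 0, 0, 0], [100, 0, 0, 0, 0, 0, 0], [100, 0, 0, 0, 0, 0, 0]]]}}

```text
time: 35.4
eef_pos: [0.54, 0.3474, 0.1113]
eef_rot: [109.2, 89.7, 15.8]
contact_force: [0.2, 0.8, 0.9]
finger_gap: 0.0851
```

```bash
python3 to.py .5392 .3558 .024 -3.3
```

```text
t 35.4 pos [0.54   0.3474 0.1113] jaw -3.38 tilt 0.3 gap 0.0851 F [0.2 0.8 0.9]
  level wy,wz [-0.0017 -0.0049]
  wx -0.001 tx 87.3 ty -1.2 tz -8.4
```

Emit:
{"op": "play_rows", "data": {"increments": [[[100, 0, -1, -8, 0, -0.001, -0.004], [100, 10, 0, 0, 0, 0, 0], [100, 20, 0, 0, 0, 0, 0], [100, 25, 0, 0, 0, 0, 0], [100, 15, 0, 0, 0, 0, 0], [100, 6, 0, 0, 0, 0, 0], [100, 0, 0, 0, 0, 0, 0], [100, 0, 0, 0, 0, 0, 0]]]}}

```text
time: 36.2
eef_pos: [0.5418, 0.3583, 0.0368]
eef_rot: [122.2, 89.5, 28.9]
contact_force: [0.1, -0.2, 0.9]
finger_gap: 0.0852
```

```bash
python3 to.py .5392 .3558 .024 -3.3
```

```text
t 36.2 pos [0.5418 0.3583 0.0368] jaw -3.3 tilt 0.5 gap 0.0852 F [ 0.1 -0.2  0.9]
  level wy,wz [-0.0046 -0.0073]
  wx -0.0 tx 12.8 ty -2.5 tz 2.6
```

Emit:
{"op": "play_rows", "data": {"increments": [[[100, 6, -2.5, 2.5, 0, -0.004, -0.007], [100, 0, 0, 0, 0, 0, 0], [100, 5, 0, 0, 0, 0, 0], [100, 0, 0, 0, 0, 0, 0], [100, 0, 0, 0, 0, 0, 0]]]}}

```text
time: 36.7
eef_pos: [0.5401, 0.3562, 0.0274]
eef_rot: [126.4, 89.8, 33.1]
contact_force: [-0.1, -0.1, -0.2]
finger_gap: 0.0853
```

```bash
python3 to.py .5392 .3558 .024 -3.3
```

```text
t 36.7 pos [0.5401 0.3562 0.0274] jaw -3.31 tilt 0.2 gap 0.0853 F [-0.1 -0.1 -0.2]
  level wy,wz [-0.0021 -0.0028]
  wx -0.0 tx 3.4 ty -0.8 tz 0.5
```

Emit:
{"op": "play_rows", "data": {"increments": [[[0, 3, -0.5, 0.5, 0, -0.002, -0.002], [0, 0, 0, 0, 0, 0, 0], [0, 0, 0, 0, 0, 0, 0], [0, 0, 0, 0, 0, 0, 0], [0, 0, 0, 0, 0, 0, 0], [0, 0, 0, 0, 0, 0, 0], [0, 0, 0, 0, 0, 0, 0], [0, 0, 0, 0, 0, 0, 0], [0, 0, 0, 0, 0, 0, 0]]]}}

```text
time: 37.6
eef_pos: [0.5398, 0.3558, 0.0247]
eef_rot: [98.8, 89.9, 5.5]
contact_force: [-0.3, -0.1, 0.8]
finger_gap: 0.0532
```

```bash
python3 to.py .542 .128 .12 15.8
```

```text
t 37.6 pos [0.5398 0.3558 0.0247] jaw -3.3 tilt 0.08 gap 0.0532 F [-0.3 -0.1  0.8]
  level wy,wz [-0.0002 -0.0014]
  wx -0.333 tx -95.3 ty -59.9 tz 219.8
```

Emit:
{"op": "play_rows", "data": {"increments": [[[0, -8, 0, 0, 0, 0, 0], [0, -20, 0, 0, 0, 0, 0], [0, -30, 0, 0, 0, 0, 0], [0, -30, 0, 0, 0, 0, 0], [0, -15, 0, 0, 0, 0, 0], [0, 0, 1, 15, 0, 0, 0], [0, 0, 2, 30, 0, 0, 0], [0, 0, 3, 38, 0, 0, 0], [0, 0, 3, 38, 0, 0, 0], [0, 0, 3, 38, 0, 0, 0], [0, 0, 2, 30, 0, 0, 0], [0, 0, 1, 15, 0, 0, 0], [0, 0, 0, 0, 0, 0, 0], [0, 0, 0, 0, -0.11, 0, 0], [0, 0, 0, 0, -0.11, 0, 0], [0, 0, 0, 0, -0.11, 0, 0], [0, 0, 0, 0, 0, 0, 0], [0, 0, 0, 0, 0, 0, 0]]]}}

```text
time: 39.4
eef_pos: [0.5372, 0.1392, 0.1286]
eef_rot: [-85.4, 89.6, -159.3]
contact_force: [0.1, -0.8, -2.1]
finger_gap: 0.053
```

```bash
python3 to.py .542 .128 .06 15.8
```

```text
t 39.4 pos [0.5372 0.1392 0.1286] jaw 16.07 tilt 0.41 gap 0.053 F [ 0.1 -0.8 -2.1]
  level wy,wz [0.0006 0.0072]
  wx 0.005 tx 68.6 ty 1.6 tz 12.1
```

Emit:
{"op": "play_rows", "data": {"increments": [[[0, 0, 1.5, 11, 0.004, 0, 0.007], [0, 0, 0, 0, 0, 0, 0], [0, 10, 0, 0, 0, 0, 0], [0, 20, 0, 0, 0, 0, 0], [0, 20, 0, 0, 0, 0, 0], [0, 12, 0, 0, 0, 0, 0], [0, 0, 0, 0, 0, 0, 0], [0, 0, 0, 0, 0, 0, 0]]]}}

```text
time: 40.2
eef_pos: [0.5417, 0.128, 0.0624]
eef_rot: [-0.2, 90.0, -74.9]
contact_force: [-0.5, 0.0, -2.3]
finger_gap: 0.0524
```

```bash
python3 to.py .542 .128 .027 15.8
```

```text
t 40.2 pos [0.5417 0.128  0.0624] jaw 15.29 tilt 0.02 gap 0.0524 F [-0.5  0.  -2.3]
  level wy,wz [0.0004 0.    ]
  wx -0.009 tx 35.4 ty 0.2 tz 0.1
```

Emit:
{"op": "play_rows", "data": {"increments": [[[0, 8, 0, 0, -0.008, 0, 0], [0, 10, 0, 0, 0, 0, 0], [0, 8, 0, 0, 0, 0, 0], [0, 4, 0, 0, 0, 0, 0], [0, 0, 0, 0, 0, 0, 0], [0, 0, 0, 0, 0, 0, 0]]]}}

```text
time: 40.8
eef_pos: [0.5426, 0.1282, 0.0313]
eef_rot: [69.2, 89.9, -5.1]
contact_force: [-0.1, -0.7, -2.1]
finger_gap: 0.0527
```

```bash
python3 to.py .542 .128 .0245 15.8
```

```text
t 40.8 pos [0.5426 0.1282 0.0313] jaw 15.77 tilt 0.14 gap 0.0527 F [-0.1 -0.7 -2.1]
  level wy,wz [ 0.0009 -0.0022]
  wx -0.0 tx 6.8 ty -0.6 tz -0.0
```

Emit:
{"op": "play_rows", "data": {"increments": [[[0, 3, -0.5, 0, 0, 0, -0.002], [0, 0, 0, 0, 0, 0, 0], [0, 2, 0, 0, 0, 0, 0], [0, 0, 0, 0, 0, 0, 0], [0, 1, 0, 0, 0, 0, 0], [0, 0, 0, 0, 0, 0, 0], [0, 0, 0, 0, 0, 0, 0]]]}}

```text
time: 41.5
eef_pos: [0.5426, 0.1281, 0.0257]
eef_rot: [53.2, 89.9, -21.0]
contact_force: [0.2, 0.3, -0.8]
finger_gap: 0.0533
```

Emit:
{"op": "play_rows", "data": {"increments": [[[0, 1, 0, 0, 0, 0, 0], [0, 0, 0, 0, 0, 0, 0], [0, 0, 0, 0, 0, 0, 0]]]}}

```text
time: 41.8
eef_pos: [0.5427, 0.1281, 0.0248]
eef_rot: [58.4, 89.9, -15.8]
contact_force: [-0.6, 0.3, -2.0]
finger_gap: 0.0526
```

Emit:
{"op": "play_rows", "data": {"increments": [[[100, 0, 0, 0, 0, 0, 0], [100, 0, 0, 0, 0, 0, 0], [100, 0, 0, 0, 0, 0, 0], [100, 0, 0, 0, 0, 0, 0], [100, 0, 0, 0, 0, 0, 0], [100, 0, 0, 0, 0, 0, 0], [100, -15, 0, 0, 0, 0, 0], [100, -30, 0, 0, 0, 0, 0], [100, -40, 0, 0, 0, 0, 0], [100, -40, 0, 0, 0, 0, 0], [100, -40, 0, 0, 0, 0, 0], [100, -20, 0, 0, 0, 0, 0], [100, -5, 0, 0, 0.11, 0, 0], [100, 0, 0, 0, 0.11, 0, 0], [100, 0, 0, 0, 0.11, 0, 0], [100, 0, 0, 0, 0, 0, 0], [100, 0, 0, 0, 0, 0, 0]]]}}

```text
time: 43.5
eef_pos: [0.5417, 0.1281, 0.2236]
eef_rot: [83.5, 89.8, -10.1]
contact_force: [-0.9, 0.2, 0.4]
finger_gap: 0.0855
```

```bash
python3 to.py .545 -.076 .22 -3.3
cat > caps.py <<'E'
from h import *
c=cap('scene');d=cap('side');save(c,'s4.npz')
for n,c in(('scene',c),('side',d)):
    cv2.imwrite(f'pics/{n}4.png',c['img'])
    hsv=cv2.cvtColor(c['img'],cv2.COLOR_BGR2HSV)
    V,U=np.mgrid[0:480,0:640];k=c['z']>0
    for nm,m in(('blue',cv2.inRange(hsv,(100,110,50),(125,255,255))),('red',cv2.inRange(hsv,(172,110,50),(180,255,255))|cv2.inRange(hsv,(0,120,60),(6,255,255))),('yellow',cv2.inRange(hsv,(18,110,90),(35,255,255))),('green',cv2.inRange(hsv,(50,100,30),(88,255,255)))):
        q=(m>0)&k;P=depthpt(c,np.c_[U[q],V[q]]);lo,hi=(.15,.17) if nm in('blue','red') else (.044,.054)
        P=P[(P[:,2]>lo)&(P[:,2]<hi)&(P[:,0]>.4)&(P[:,0]<.62)&(abs(P[:,1])<.46)]
        if len(P)>20: print(n,nm,len(P),np.percentile(P[:,2],[5,50,95]).round(4),np.round(np.array(cv2.minAreaRect((P[:,:2]*1000).astype(np.float32))[0]),1),np.round(cv2.minAreaRect((P[:,:2]*1000).astype(np.float32))[1:][0]),round(cv2.minAreaRect((P[:,:2]*1000).astype(np.float32))[2],1))
E
python3 caps.py
```

```text
t 43.5 pos [0.5417 0.1281 0.2236] jaw -3.61 tilt 0.17 gap 0.0855 F [-0.9  0.2  0.4]
  level wy,wz [ 0.0003 -0.0029]
  wx -0.005 tx 3.6 ty 15.1 tz 203.6
scene blue 146 [0.1516 0.1563 0.159 ] [ 557.5 -169.2] [35. 34.] 5.1
scene red 150 [0.152  0.156  0.1591] [546.9 -77.4] [36. 35.] 22.0
scene yellow 318 [0.0469 0.0505 0.0531] [543.6 126.8] [ 59. 100.] 14.7
scene green 456 [0.0475 0.0507 0.0533] [ 504.5 -354.9] [ 58. 100.] 7.2
side blue 141 [0.1513 0.155  0.1576] [ 554.9 -166.1] [34. 35.] 45.2
side red 156 [0.1517 0.1561 0.1584] [543.9 -75.2] [30. 34.] 30.4
side yellow 529 [0.0468 0.0504 0.0527] [550.8 -62.8] [ 75. 492.] 2.1
side green 436 [0.0465 0.0494 0.0524] [ 502.1 -354. ] [ 53. 108.] 9.0
```

View pics/side4.png

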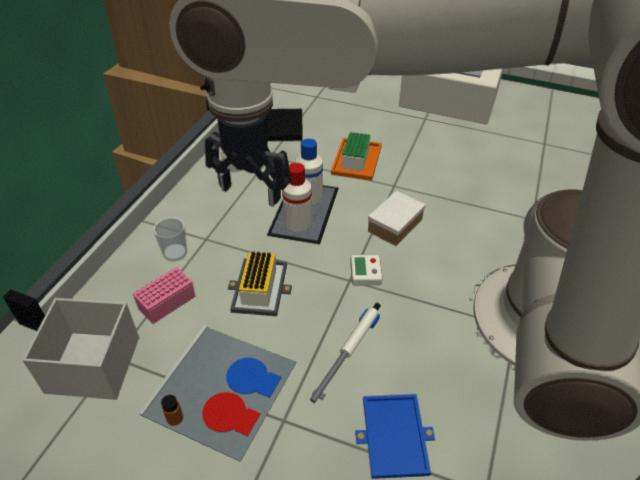

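Full rack flat in the nest (260,278), empty rack in the tray (357,155), bottles upright on the mat, both spots free. Now the red bottle back.

Emit:
{"op": "play_rows", "data": {"increments": [[[100, 0, 1, 15, 0, 0, -0.003], [100, 0, 2, 30, 0, 0, 0], [100, 0, 3, 36, 0, 0, 0], [100, 0, 3, 36, 0, 0, 0], [100, 0, 3, 30, 0, 0, 0], [100, 0, 2, 20, 0, 0, 0], [100, 0, 1, 10, 0, 0, 0], [100, 0, 0, 0, 0, 0, 0], [100, 0, 0, 0, 0, 0, 0]]]}}

```text
time: 44.5
eef_pos: [0.5461, -0.0545, 0.222]
eef_rot: [-100.1, 89.8, 167.3]
contact_force: [0.4, 0.3, 0.7]
finger_gap: 0.0857
```

```bash
python3 to.py .5455 -.0762 .127 -3.3
```

```text
t 44.5 pos [ 0.5461 -0.0545  0.222 ] jaw -2.55 tilt 0.16 gap 0.0857 F [0.4 0.3 0.7]
  level wy,wz [-0.0005  0.0028]
  wx 0.013 tx 95.0 ty 0.7 tz 21.7
```

Emit:
{"op": "play_rows", "data": {"increments": [[[100, 0, 0.5, 19, 0.01, 0, 0.002], [100, 0, 0, 0, 0, 0, 0], [100, 10, 0, 0, 0, 0, 0], [100, 15, 0, 0, 0, 0, 0], [100, 10, 0, 0, 0, 0, 0], [100, 0, 0, 0, 0, 0, 0], [100, 0, 0, 0, 0, 0, 0]]]}}

```text
time: 45.2
eef_pos: [0.5458, -0.0671, 0.1841]
eef_rot: [-148.6, 89.9, 118.7]
contact_force: [1.2, -0.2, 0.2]
finger_gap: 0.0853
```

```bash
python3 to.py .5455 -.0762 .127 -3.3
```

```text
t 45.2 pos [ 0.5458 -0.0671  0.1841] jaw -2.64 tilt 0.14 gap 0.0853 F [ 1.2 -0.2  0.2]
  level wy,wz [-0.0021  0.0013]
  wx 0.011 tx 57.1 ty 0.3 tz 9.1
```

Emit:
{"op": "play_rows", "data": {"increments": [[[100, 0, 0, 8.5, 0.01, -0.002, 0], [100, 0, 0, 0, 0, 0, 0], [100, 12, 0, 0, 0, 0, 0], [100, 18, 0, 0, 0, 0, 0], [100, 15, 0, 0, 0, 0, 0], [100, 6, 0, 0, 0, 0, 0], [100, 0, 0, 0, 0, 0, 0], [100, 0, 0, 0, 0, 0, 0]]]}}

```text
time: 46.0
eef_pos: [0.5459, -0.0767, 0.1311]
eef_rot: [61.5, 89.9, -31.8]
contact_force: [-0.7, -0.5, -0.9]
finger_gap: 0.0854
```

```bash
python3 to.py .5455 -.0762 .127 -3.3
```

```text
t 46.0 pos [ 0.5459 -0.0767  0.1311] jaw -3.3 tilt 0.08 gap 0.0854 F [-0.7 -0.5 -0.9]
  level wy,wz [ 0.0007 -0.0012]
  wx -0.0 tx 4.1 ty -0.4 tz -0.5
```

Emit:
{"op": "play_rows", "data": {"increments": [[[100, 3.5, -0.5, -0.5, 0, 0, 0], [0, 0, 0, 0, 0, 0, 0], [0, 0, 0, 0, 0, 0, 0], [0, 0, 0, 0, 0, 0, 0], [0, 0, 0, 0, 0, 0, 0], [0, 0, 0, 0, 0, 0, 0], [0, 0, 0, 0, 0, 0, 0], [0, 0, 0, 0, 0, 0, 0], [0, 0, 0, 0, 0, 0, 0], [0, 0, 0, 0, 0, 0, 0]]]}}

```text
time: 47.0
eef_pos: [0.5461, -0.0763, 0.1294]
eef_rot: [72.3, 89.8, -21.0]
contact_force: [0.4, -0.3, 0.4]
finger_gap: 0.0345
```

```bash
python3 to.py .4779 .3974 .23 -3.3
```

```text
t 47.0 pos [ 0.5461 -0.0763  0.1294] jaw -3.3 tilt 0.24 gap 0.0345 F [ 0.4 -0.3  0.4]
  level wy,wz [ 0.0013 -0.0041]
  wx -0.0 tx -100.6 ty -95.4 tz -469.0
```

Emit:
{"op": "play_rows", "data": {"increments": [[[0, -10, 0, 0, 0, 0, -0.004], [0, -25, 0, 0, 0, 0, 0], [0, -30, 0, 0, 0, 0, 0], [0, -25, 0, 0, 0, 0, 0], [0, -10, -3, -15, 0, 0, 0], [0, 0, -5.5, -27, 0, 0, 0], [0, 0, -7.7, -37, 0, 0, 0], [0, 0, -7.7, -37, 0, 0, 0], [0, 0, -7.7, -37, 0, 0, 0], [0, 0, -7.7, -37, 0, 0, 0], [0, 0, -7.7, -37, 0, 0, 0], [0, 0, -7.7, -37, 0, 0, 0], [0, 0, -7.7, -37, 0, 0, 0], [0, 0, -7.7, -37, 0, 0, 0], [0, 0, -7.7, -37, 0, 0, 0], [0, 0, -6, -30, 0, 0, 0], [0, 0, -4, -18, 0, 0, 0], [0, 0, 0, -8, 0, 0, 0], [0, 0, 0, 0, 0, 0, 0], [0, 0, 0, 0, 0, 0, 0]]]}}

```text
time: 49.0
eef_pos: [0.4713, 0.3835, 0.2346]
eef_rot: [-77.1, 89.5, -170.3]
contact_force: [1.2, -0.0, -3.2]
finger_gap: 0.0342
```

```bash
python3 to.py .4779 .3974 .1335 -3.3
```

```text
t 49.0 pos [0.4713 0.3835 0.2346] jaw -3.24 tilt 0.54 gap 0.0342 F [ 1.2 -0.  -3.2]
  level wy,wz [0.0021 0.0092]
  wx 0.001 tx 101.1 ty 5.8 tz -14.2
```

Emit:
{"op": "play_rows", "data": {"increments": [[[0, 0, 6, -13, 0, 0.002, 0.009], [0, 0, 0, 0, 0, 0, 0], [0, 15, 0, 0, 0, 0, 0], [0, 25, 0, 0, 0, 0, 0], [0, 20, 0, 0, 0, 0, 0], [0, 10, 0, 0, 0, 0, 0], [0, 0, 0, 0, 0, 0, 0], [0, 0, 0, 0, 0, 0, 0]]]}}

```text
time: 49.8
eef_pos: [0.48, 0.3927, 0.1595]
eef_rot: [25.6, 89.9, -67.9]
contact_force: [-0.1, 0.3, -1.6]
finger_gap: 0.0343
```

```bash
python3 to.py .4779 .3974 .1335 -3.3
```

```text
t 49.8 pos [0.48   0.3927 0.1595] jaw -3.55 tilt 0.06 gap 0.0343 F [-0.1  0.3 -1.6]
  level wy,wz [ 0.0009 -0.0004]
  wx -0.004 tx 26.0 ty -2.4 tz -4.6
```

Emit:
{"op": "play_rows", "data": {"increments": [[[0, 5, -2.4, -4.6, 0, 0, 0], [0, 8, 0, 0, 0, 0, 0], [0, 6, 0, 0, 0, 0, 0], [0, 2, 0, 0, 0, 0, 0], [0, 0, 0, 0, 0, 0, 0], [0, 0, 0, 0, 0, 0, 0]]]}}

```text
time: 50.4
eef_pos: [0.4785, 0.3983, 0.1388]
eef_rot: [107.7, 89.8, 14.1]
contact_force: [-0.8, -0.7, -2.8]
finger_gap: 0.0346
```

```bash
python3 to.py .4779 .3974 .1335 -3.3
```

```text
t 50.4 pos [0.4785 0.3983 0.1388] jaw -3.55 tilt 0.18 gap 0.0346 F [-0.8 -0.7 -2.8]
  level wy,wz [-0.001 -0.003]
  wx -0.004 tx 5.3 ty -0.5 tz 1.0
```

Emit:
{"op": "play_rows", "data": {"increments": [[[0, 3, -0.5, 0.8, 0, 0, -0.003], [0, 0, 0, 0, 0, 0, 0], [0, 1.5, 0, 0, 0, 0, 0], [0, 0, 0, 0, 0, 0, 0], [0, 1, 0, 0, 0, 0, 0], [0, 0, 0, 0, 0, 0, 0], [0, 0, 0, 0, 0, 0, 0]]]}}

```text
time: 51.1
eef_pos: [0.4782, 0.3975, 0.1335]
eef_rot: [160.6, 89.9, 67.0]
contact_force: [-0.7, 0.5, -1.6]
finger_gap: 0.0341
```

Emit:
{"op": "play_rows", "data": {"increments": [[[0, 1.2, 0, 0, 0, 0, 0], [0, 0, 0, 0, 0, 0, 0], [0, 0, 0, 0, 0, 0, 0]]]}}

```text
time: 51.4
eef_pos: [0.4783, 0.3977, 0.1325]
eef_rot: [153.6, 89.9, 60.0]
contact_force: [0.2, -0.3, -2.2]
finger_gap: 0.0343
```

Emit:
{"op": "play_rows", "data": {"increments": [[[0, 1.2, 0, 0, 0, 0, 0], [0, 0, 0, 0, 0, 0, 0], [0, 0, 0, 0, 0, 0, 0]]]}}

```text
time: 51.7
eef_pos: [0.4785, 0.3982, 0.1328]
eef_rot: [146.0, 89.8, 52.4]
contact_force: [0.3, 0.8, -2.2]
finger_gap: 0.0344
```

Emit:
{"op": "play_rows", "data": {"increments": [[[100, 0, 0, 0, 0, 0, 0], [100, 0, 0, 0, 0, 0, 0], [100, 0, 0, 0, 0, 0, 0], [100, 0, 0, 0, 0, 0, 0], [100, 0, 0, 0, 0, 0, 0], [100, 0, 0, 0, 0, 0, 0], [100, -15, 0, 0, 0, 0, 0], [100, -25, 0, 0, 0, 0, 0], [100, -30, 0, 0, 0, 0, 0], [100, -20, 0, 0, 0, 0, 0], [100, -5, 0, 0, 0, 0, 0], [100, 0, 0, 0, 0, 0, 0]]]}}

```text
time: 52.9
eef_pos: [0.4782, 0.3976, 0.2355]
eef_rot: [138.3, 89.7, 44.7]
contact_force: [-0.5, 0.7, -0.4]
finger_gap: 0.0855
```

```bash
python3 to.py .556 -.1677 .22 -3.3; python3 caps.py|grep -E 'red|blue'
```

```text
t 52.9 pos [0.4782 0.3976 0.2355] jaw -3.55 tilt 0.32 gap 0.0855 F [-0.5  0.7 -0.4]
  level wy,wz [-0.0042 -0.0038]
  wx -0.004 tx 15.5 ty 110.2 tz 559.9
scene blue 142 [0.1513 0.1562 0.1587] [ 556.2 -169.1] [36. 33.] 15.2
scene red 171 [0.1522 0.159  0.162 ] [479.5 398.1] [34. 35.] 57.7
side red 456 [0.1527 0.1582 0.1603] [477.3 399.3] [34. 37.] 30.6
```

Emit:
{"op": "play_rows", "data": {"increments": [[[100, 0, 3, 15, 0, -0.004, -0.004], [100, 0, 6, 28, 0, 0, 0], [100, 0, 7.5, 38, 0, 0, 0], [100, 0, 7.5, 38, 0, 0, 0], [100, 0, 7.5, 38, 0, 0, 0], [100, 0, 7.5, 38, 0, 0, 0], [100, 0, 7.5, 38, 0, 0, 0], [100, 0, 7.5, 38, 0, 0, 0], [100, 0, 7.5, 38, 0, 0, 0], [100, 0, 7.5, 38, 0, 0, 0], [100, 0, 7.5, 38, 0, 0, 0], [100, 0, 7.5, 38, 0, 0, 0], [100, 0, 7.5, 38, 0, 0, 0], [100, 0, 7.5, 38, 0, 0, 0], [100, 0, 5, 25, 0, 0, 0], [100, 0, 3, 12, 0, 0, 0], [100, 0, 0, 0, 0, 0, 0], [100, 0, 0, 0, 0, 0, 0]]]}}

```text
time: 54.8
eef_pos: [0.5417, -0.1756, 0.2164]
eef_rot: [-80.3, 88.1, -174.0]
contact_force: [0.1, -0.4, 0.6]
finger_gap: 0.0855
```

```bash
python3 to.py .556 -.168 .127 -3.3
```

```text
t 54.8 pos [ 0.5417 -0.1756  0.2164] jaw -3.67 tilt 1.86 gap 0.0855 F [ 0.1 -0.4  0.6]
  level wy,wz [0.0054 0.032 ]
  wx -0.006 tx 89.4 ty 13.9 tz -8.4
```

Emit:
{"op": "play_rows", "data": {"increments": [[[100, 0, 13, -6, -0.005, 0.005, 0.032], [100, 0, 0, 0, 0, 0, 0], [100, 15, 0, 0, 0, 0, 0], [100, 20, 0, 0, 0, 0, 0], [100, 10, 0, 0, 0, 0, 0], [100, 0, 0, 0, 0, 0, 0], [100, 0, 0, 0, 0, 0, 0]]]}}

```text
time: 55.5
eef_pos: [0.5575, -0.1636, 0.1713]
eef_rot: [93.2, 89.6, 0.3]
contact_force: [0.2, -0.5, -0.3]
finger_gap: 0.0855
```

```bash
python3 to.py .556 -.168 .127 -3.3
```

```text
t 55.5 pos [ 0.5575 -0.1636  0.1713] jaw -2.91 tilt 0.37 gap 0.0855 F [ 0.2 -0.5 -0.3]
  level wy,wz [-0.0004 -0.0064]
  wx 0.007 tx 44.3 ty -1.2 tz 4.4
```

Emit:
{"op": "play_rows", "data": {"increments": [[[100, 4, -1, 4, 0.005, 0, -0.006], [100, 10, 0, 0, 0, 0, 0], [100, 14, 0, 0, 0, 0, 0], [100, 8, 0, 0, 0, 0, 0], [100, 3, 0, 0, 0, 0, 0], [100, 0, 0, 0, 0, 0, 0], [100, 0, 0, 0, 0, 0, 0]]]}}

```text
time: 56.2
eef_pos: [0.5566, -0.1681, 0.13]
eef_rot: [88.3, 89.9, -4.9]
contact_force: [-0.7, 1.0, 0.4]
finger_gap: 0.0855
```

```bash
python3 to.py .556 -.168 .127 -3.3
```

```text
t 56.2 pos [ 0.5566 -0.1681  0.13  ] jaw -3.23 tilt 0.06 gap 0.0855 F [-0.7  1.   0.4]
  level wy,wz [ 0.     -0.0011]
  wx 0.001 tx 3.0 ty -0.6 tz -0.0
```

Emit:
{"op": "play_rows", "data": {"increments": [[[100, 2, -0.5, 0, 0, 0, 0], [0, 0, 0, 0, 0, 0, 0], [0, 0, 0, 0, 0, 0, 0], [0, 0, 0, 0, 0, 0, 0], [0, 0, 0, 0, 0, 0, 0], [0, 0, 0, 0, 0, 0, 0], [0, 0, 0, 0, 0, 0, 0], [0, 0, 0, 0, 0, 0, 0], [0, 0, 0, 0, 0, 0, 0], [0, 0, 0, 0, 0, 0, 0]]]}}

```text
time: 57.2
eef_pos: [0.5565, -0.1682, 0.1293]
eef_rot: [73.0, 89.8, -20.2]
contact_force: [-0.2, -0.0, -0.7]
finger_gap: 0.0345
```

```bash
python3 to.py .4741 .3217 .23 -3.3
```

```text
t 57.2 pos [ 0.5565 -0.1682  0.1293] jaw -3.23 tilt 0.16 gap 0.0345 F [-0.2 -0.  -0.7]
  level wy,wz [ 0.0008 -0.0027]
  wx 0.001 tx -100.7 ty -110.4 tz -484.4
```

Emit:
{"op": "play_rows", "data": {"increments": [[[0, -10, 0, 0, 0, 0, -0.003], [0, -25, 0, 0, 0, 0, 0], [0, -35, 0, 0, 0, 0, 0], [0, -40, 0, 0, 0, 0, 0], [0, -35, 0, 0, 0, 0, 0], [0, -15, -3, -15, 0, 0, 0], [0, 0, -6, -27, 0, 0, 0], [0, 0, -8.5, -37, 0, 0, 0], [0, 0, -8.5, -37, 0, 0, 0], [0, 0, -8.5, -37, 0, 0, 0], [0, 0, -8.5, -37, 0, 0, 0], [0, 0, -8.5, -37, 0, 0, 0], [0, 0, -8.5, -37, 0, 0, 0], [0, 0, -8.5, -37, 0, 0, 0], [0, 0, -8.5, -37, 0, 0, 0], [0, 0, -8.5, -37, 0, 0, 0], [0, 0, -7, -30, 0, 0, 0], [0, 0, -5, -20, 0, 0, 0], [0, 0, 0, 0, 0, 0, 0], [0, 0, 0, 0, 0, 0, 0]]]}}

```text
time: 59.2
eef_pos: [0.4767, 0.2786, 0.3076]
eef_rot: [104.3, 89.9, 11.0]
contact_force: [1.1, -0.8, -3.4]
finger_gap: 0.0345
```

```bash
python3 to.py .4741 .3212 .1335 -3.3
```

```text
t 59.2 pos [0.4767 0.2786 0.3076] jaw -3.33 tilt 0.08 gap 0.0345 F [ 1.1 -0.8 -3.4]
  level wy,wz [-0.0004 -0.0014]
  wx -0.0 tx 174.1 ty -5.1 tz -42.4
```

Emit:
{"op": "play_rows", "data": {"increments": [[[0, 0, -2, -15, 0, 0, 0], [0, 0, -2, -17, 0, 0, 0], [0, 0, 0, -5, 0, 0, 0], [0, 0, 0, 0, 0, 0, 0], [0, 0, 0, 0, 0, 0, 0]]]}}

```text
time: 59.7
eef_pos: [0.4755, 0.3166, 0.3083]
eef_rot: [91.8, 89.9, -1.6]
contact_force: [-0.8, -0.0, -2.8]
finger_gap: 0.0344
```

```bash
python3 to.py .4741 .3212 .1335 -3.3
```

```text
t 59.7 pos [0.4755 0.3166 0.3083] jaw -3.46 tilt 0.1 gap 0.0344 F [-0.8 -0.  -2.8]
  level wy,wz [-0.0001 -0.0018]
  wx -0.003 tx 174.8 ty -1.7 tz -4.5
```

Emit:
{"op": "play_rows", "data": {"increments": [[[0, 0, -1.5, -4, 0, 0, -0.002], [0, 0, 0, 0, 0, 0, 0], [0, 15, 0, 0, 0, 0, 0], [0, 25, 0, 0, 0, 0, 0], [0, 25, 0, 0, 0, 0, 0], [0, 15, 0, 0, 0, 0, 0], [0, 0, 0, 0, 0, 0, 0], [0, 0, 0, 0, 0, 0, 0]]]}}

```text
time: 60.5
eef_pos: [0.4736, 0.3189, 0.2214]
eef_rot: [-54.6, 89.9, -148.2]
contact_force: [0.4, 0.2, -1.9]
finger_gap: 0.0343
```

```bash
python3 to.py .4741 .3212 .1335 -3.3
```

```text
t 60.5 pos [0.4736 0.3189 0.2214] jaw -3.57 tilt 0.11 gap 0.0343 F [ 0.4  0.2 -1.9]
  level wy,wz [0.0011 0.0016]
  wx -0.005 tx 87.9 ty 0.3 tz -2.3
```

Emit:
{"op": "play_rows", "data": {"increments": [[[0, 5, 0, -2, 0, 0, 0.001], [0, 15, 0, 0, 0, 0, 0], [0, 22, 0, 0, 0, 0, 0], [0, 18, 0, 0, 0, 0, 0], [0, 9, 0, 0, 0, 0, 0], [0, 3, 0, 0, 0, 0, 0], [0, 0, 0, 0, 0, 0, 0], [0, 0, 0, 0, 0, 0, 0]]]}}

```text
time: 61.3
eef_pos: [0.4748, 0.3216, 0.147]
eef_rot: [109.5, 89.8, 16.0]
contact_force: [-0.4, -0.7, -3.2]
finger_gap: 0.0343
```

```bash
python3 to.py .4741 .3212 .1335 -3.3
```

```text
t 61.3 pos [0.4748 0.3216 0.147 ] jaw -3.56 tilt 0.23 gap 0.0343 F [-0.4 -0.7 -3.2]
  level wy,wz [-0.0014 -0.0039]
  wx -0.005 tx 13.5 ty -0.7 tz 0.5
```

Emit:
{"op": "play_rows", "data": {"increments": [[[0, 5, -0.7, 0.3, 0, -0.001, -0.004], [0, 4, 0, 0, 0, 0, 0], [0, 2, 0, 0, 0, 0, 0], [0, 0, 0, 0, 0, 0, 0], [0, 1, 0, 0, 0, 0, 0], [0, 0, 0, 0, 0, 0, 0], [0, 0, 0, 0, 0, 0, 0]]]}}

```text
time: 62.0
eef_pos: [0.4749, 0.3217, 0.1358]
eef_rot: [129.5, 89.8, 36.0]
contact_force: [0.7, 0.1, -2.9]
finger_gap: 0.0344
```

Emit:
{"op": "play_rows", "data": {"increments": [[[0, 1, 0, 0, 0, 0, 0], [0, 0, 0, 0, 0, 0, 0], [0, 0, 0, 0, 0, 0, 0]]]}}

```text
time: 62.3
eef_pos: [0.4749, 0.3218, 0.1349]
eef_rot: [128.1, 89.8, 34.6]
contact_force: [-0.4, -0.2, -2.8]
finger_gap: 0.0348
```

Emit:
{"op": "play_rows", "data": {"increments": [[[0, 1.2, -0.5, 0, 0, -0.001, -0.002], [0, 0, 0, 0, 0, 0, 0], [0, 1.2, 0, 0, 0, 0, 0], [0, 0, 0, 0, 0, 0, 0], [0, 0, 0, 0, 0, 0, 0]]]}}

```text
time: 62.8
eef_pos: [0.4744, 0.3218, 0.1324]
eef_rot: [158.8, 89.9, 65.3]
contact_force: [0.3, 0.1, -2.1]
finger_gap: 0.0344
```

Emit:
{"op": "play_rows", "data": {"increments": [[[0, 1, 0, 0, 0, 0, 0], [0, 0, 0, 0, 0, 0, 0], [0, 0, 0, 0, 0, 0, 0]]]}}

```text
time: 63.1
eef_pos: [0.4747, 0.3222, 0.1325]
eef_rot: [142.0, 89.9, 48.4]
contact_force: [-0.9, -0.1, -2.7]
finger_gap: 0.0345
```

Contact (z stops at 0.1325). Release, rise, retreat and check.

Emit:
{"op": "play_rows", "data": {"increments": [[[100, 0, 0, 0, 0, 0, 0], [100, 0, 0, 0, 0, 0, 0], [100, 0, 0, 0, 0, 0, 0], [100, 0, 0, 0, 0, 0, 0], [100, 0, 0, 0, 0, 0, 0], [100, 0, 0, 0, 0, 0, 0], [100, -15, 0, 0, 0, 0, 0], [100, -25, 0, 0, 0, 0, 0], [100, -35, 0, 0, 0, 0, 0], [100, -25, 0, 0, 0, 0, 0], [100, 0, 0, 15, 0, 0, 0], [100, 0, 0, 25, 0, 0, 0], [100, 0, 0, 25, 0, 0, 0], [100, 0, 0, 10, 0, 0, 0], [100, 0, 0, 0, 0, 0, 0], [100, 0, 0, 0, 0, 0, 0]]]}}

```text
time: 64.7
eef_pos: [0.4692, 0.244, 0.2431]
eef_rot: [124.5, 89.6, 30.9]
contact_force: [0.0, 0.3, -0.2]
finger_gap: 0.0856
```

```bash
python3 caps.py
python3 - <<'E'
import cv2
i=cv2.imread('pics/scene4.png');cv2.imwrite('pics/scene5.png',cv2.resize(i[180:360,120:540],None,fx=1.8,fy=1.8))
E
python3 to.py .47 .25 .23 -3.3
```

```text
scene blue 164 [0.1519 0.159  0.1617] [476.  319.9] [34. 36.] 88.0
scene red 173 [0.1517 0.1589 0.1619] [479.9 397.1] [35. 33.] 52.4
scene yellow 316 [0.0464 0.0506 0.0533] [543.9 127.5] [ 58. 101.] 15.8
scene green 448 [0.0473 0.0507 0.0534] [ 502.9 -355. ] [59. 99.] 8.9
side blue 386 [0.1528 0.1586 0.1606] [473.5 322.2] [35. 35.] 78.9
side red 456 [0.1528 0.1581 0.16  ] [477.7 399.7] [34. 36.] 43.9
side yellow 540 [0.0472 0.0503 0.0529] [551.  -64.9] [ 76. 495.] 2.1
side green 435 [0.0468 0.0496 0.0522] [ 501.9 -353.6] [ 53. 104.] 8.5
t 64.8 pos [0.4692 0.2444 0.2429] jaw -3.5 tilt 0.36 gap 0.0851 F [ 0.8 -0.9 -0. ]
  level wy,wz [-0.0036 -0.0051]
  wx -0.003 tx 12.9 ty 0.5 tz -5.6
```

View pics/scene5.png

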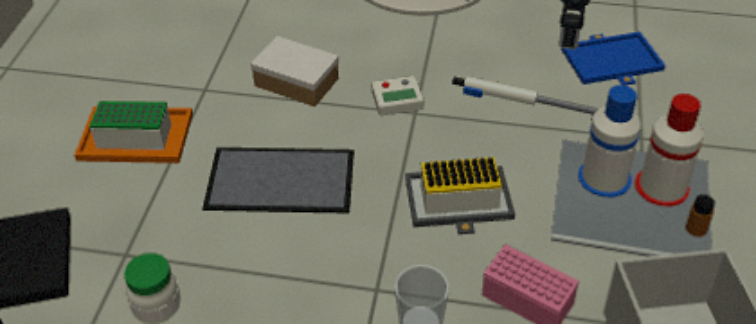

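View pics/side4.png

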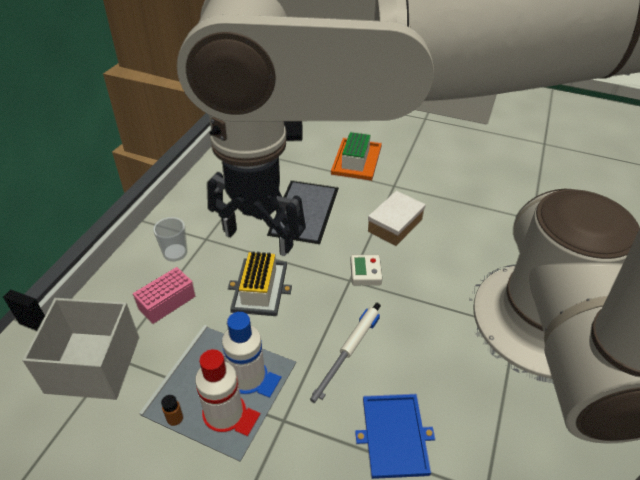

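Both views show everything in place: the bottles stand upright and centred on their spots, the racks are flat in the nest and tray, the vial is untouched and the gripper is clear. Handing in.

```bash
python3 -c "from station import sign_off; print(sign_off())"
```

```text
the job is handed in; nothing more can be done
None
```

The rack change is finished and handed in at about 65 s of the 144 s allowed, in the order asked. I parked the two bottles on the mat, moved the emptied rack to the orange tray and loaded the full rack into the nest. Then I stood the red and blue bottles back on their own spots.

My last checks used the scene and side cameras:

- **Bottles:** both are upright. Their cap centres lie about 1–3 mm from the measured spot centres, which is about the calibration error. The cap tops are at 0.159–0.160 m, as they should be for standing on the spots.
- **Racks:** both tops are at about 0.050 m, so they sit flat on the floors. They are about 2 mm from the nest and tray centres and within about 1.5° of their directions.
- **Vial and gripper:** the vial shows no visible movement in either picture; I did not measure its final position. The gripper is open and clear of everything.

Two checks did not come out cleanly. The side view gave no usable position for the loaded rack, because the colour mask also caught other yellow pixels, so its position rests on the scene view alone. At set-down the force readings changed too little to show contact clearly, so I judged contact mainly from the height no longer dropping; the pictures agree.

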